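# Lay out the slip stones for honing

### The arm

A 6-joint arm with a two-finger parallel gripper is mounted at the origin on a cart in front of the work surface, level with it; the furniture and walls round the work are solid. World frame = base frame: x ahead of the robot, y to its left, z up, the work surface at z = 0. Lengths are in mm, angles in rad, forces in N, time in s.
With the tool pointing down it reaches from about 300 to 775 mm from the base axis. Payload 14.6 kg.
Tool frame: the origin (TCP) lies midway between the tips of the shut fingers; the grasp point (between the pads) lies 19 mm behind it; z points along the fingers, y is the line along which they close (so a half turn about z gives the same grasp; the last joint's range is limited). The gripper opens to 94 mm and grips with 3 to 60 N. Pads are 16 mm wide; open, the fingers measure 119 mm over their backs; the gripper's body (75 mm by 177 mm) begins 78 mm behind the grasp point.
Start: joints at [-0.067, 0.3, 1.521, -0, 1.321, -0.067], TCP at [549.99, -0.002, 205.446] pointing down, gripper open.
Joint ranges: [-3.03, 3.03], [-0.79, 2.21], [0.23, 2.52], [-1.04, 4.18], [0, 3.07], [-2.55, 2.55]. Speed limits (rad/s): [2.22, 2.22, 2.57, 3.14, 3.14, 3.14].

### API

Orientations are given as [roll, pitch, yaw] about the fixed x, y, z axes, in that order (R = Rz(yaw) Ry(pitch) Rx(roll)).
In Python, from bench import bot gives the robot as it stands.
- The arm moves only by the shell command python3 -m creep 'ROWS' [OPENING] [FORCE]. ROWS is JSON, a list of rows, each a list of 4 numbers: the shift along the tool's x, y, z in cm, then the turn about the tool's z in degrees. In form: [[tx, ty, tz, twist], ...]. A call has 1 to 5 rows; each row shifts and turns the commanded pose from where the row before left it, along the tool's axes as they then stand; what a row does not reach is not made up. A row lasts 1/10 s, in which the tool goes at most 50 mm and 8.59 degrees, less where a joint would pass 70% of its speed; a pose out of reach is approached as far as the arm can. A call with a gripper value outside its range is refused whole. OPENING is the finger opening in cm, from 0 to 9.4, set as the call begins (- or left out, the last holds). The fingers move at their own pace and stop on an object; FORCE is the grip in N (left out, the last holds). Time passes only in rows, so rows that do not move let the fingers close. It gives the time, the measured TCP pose, the force, the opening and the grip force at its end, in the units of the state.
- bot.read_state(): the state, without advancing time (a new reading comes with each control period).
- bot.capture(name): name is "scene" or "side" or "wrist"; returns a dict with "color" (400x640x3 uint8, blue, green, red), "depth" (400x640 float32, mm along the optical axis (not along the pixel's ray), 0 where there is no reading), "intrinsics" (3x3 intrinsics, pixels), "k1" (the pictures are not rectified: a ray, as slopes to the right and down, at radius r is drawn at 1 + k1 r^2 times it, then the intrinsics apply), "extrinsics" (4x4, takes a point from camera to world coordinates); the wrist camera has in their place "hand_eye" (4x4, takes a point from camera to tool coordinates, whose origin is the TCP and whose axes are the flange's). Camera axes: x right, y down, z forward; pixel columns grow to the right and rows downward; lengths in mm; the calibration is good to about 2 mm. A picture is of the moment at which its call begins: read the wrist's pose just before it.
- bot.hand_in(): hands the job in; it is judged then, once.
The state is a dict: "clock": time; "joints": joint angles; "joint_velocities": joint speeds; "joint_efforts": joint torques, N m; "tool_pos": TCP position; "tcp_rot": TCP orientation; "ft_force": force on the tool from outside, world axes, zero at the start; "moment": the same for the moment, N m; "grip_width": finger opening in mm; "grip_force": force on a finger pad.
Only numpy, scipy, OpenCV 4.12 (cv2) and the standard library are available. Lean on these libraries where they do the work, as an engineer would, in place of code of your own. Each camera call takes 0.05 s, during which the arm holds its last target. There are 200 camera calls.

### The job

Get ready for honing: slide the wooden tray forward from under the low hood until it is clear, lift it over level and set it down in the middle of the bench mat, square with it. Then look in the four identical tubs for the slip stones (two or three of them are there) and lay them flat in the tray's pockets strictly in the order coarse (black) in the one-stud pocket, medium (red) in the two-stud pocket, fine (white) in the three-stud pocket, leaving out any that is missing. Finish with a lid properly seated on every tub and the tray still centred on the mat, without disturbing the other things on the table.

Things in the scene. Friction and masses are not known exactly. Their poses are not given: they have to be found in the camera images.
- hood: low grey-topped riser, 100 mm deep (x) x 250 wide (y) x 36 high, fixed; origin on the table under its centre. Its top board, 12 mm thick with its underside 24 mm above the table, overhangs and is open at the front (its -x side, at x = -50); side cheeks stand at y = +-118 (14 thick) and a back wall at x = +44 (12 thick). The tray's rear 33 to 45 mm is tucked under the top board at the start; once the tray is away, the table in front of the hood is free
- tray: light wooden honing tray, 136 (x) x 166 (y) x 15 mm high, about 0.3 kg, loose; origin at the centre of its underside, +x towards its rear (the edge under the hood). Three open pockets lie side by side, each 87 long (x) x 34 wide (y), floor 8 above the underside, rims 15 above it, marked by one, two and three black studs in front of them. An upright dark wooden grip bar, 12 thick (x) x 70 wide (y), centred at x = -55, y = 0, rises to 57 above the underside
- tray_grip (a point): on the tray's grip bar: its middle, 40 mm above the tray's underside
- pocket1 (a point): centre of the floor of the pocket marked by one stud (tray frame 15, +56, 8 mm), for the coarse stone
- pocket2 (a point): centre of the floor of the pocket marked by two studs (tray frame 15, 0, 8 mm), for the medium stone
- pocket3 (a point): centre of the floor of the pocket marked by three studs (tray frame 15, -56, 8 mm), for the fine stone
- mat: flat bench mat, dark rubber with a green border, 172 (x) x 206 (y) x 4 mm, fixed; origin under its centre
- tub_board: wooden board, 262 x 262 x 6 mm, fixed, on which the four tubs stand fixed; origin under its centre
- tub1: one of four identical grey round tubs, fixed: outside diameter 110 mm, inside 102, 44 high, floor 5 above its underside; origin at the centre of its underside, z up
- tub2: one of four identical grey round tubs, fixed: outside diameter 110 mm, inside 102, 44 high, floor 5 above its underside; origin at the centre of its underside, z up
- tub3: one of four identical grey round tubs, fixed: outside diameter 110 mm, inside 102, 44 high, floor 5 above its underside; origin at the centre of its underside, z up
- tub4: one of four identical grey round tubs, fixed: outside diameter 110 mm, inside 102, 44 high, floor 5 above its underside; origin at the centre of its underside, z up
- lid1: one of four identical loose blue lids, 60 g: disc of 114 mm diameter and 6 thick with a locating boss of 90 mm diameter that reaches 3 below it, and a black round knob of 24 mm diameter from 6 to 36 mm above the origin. Origin at the centre of the disc's underside; seated on a tub it lies 44 mm above the tub's origin, standing on the table 3 mm above the table
- lid2: one of four identical loose blue lids, 60 g: disc of 114 mm diameter and 6 thick with a locating boss of 90 mm diameter that reaches 3 below it, and a black round knob of 24 mm diameter from 6 to 36 mm above the origin. Origin at the centre of the disc's underside; seated on a tub it lies 44 mm above the tub's origin, standing on the table 3 mm above the table
- lid3: one of four identical loose blue lids, 60 g: disc of 114 mm diameter and 6 thick with a locating boss of 90 mm diameter that reaches 3 below it, and a black round knob of 24 mm diameter from 6 to 36 mm above the origin. Origin at the centre of the disc's underside; seated on a tub it lies 44 mm above the tub's origin, standing on the table 3 mm above the table
- lid4: one of four identical loose blue lids, 60 g: disc of 114 mm diameter and 6 thick with a locating boss of 90 mm diameter that reaches 3 below it, and a black round knob of 24 mm diameter from 6 to 36 mm above the origin. Origin at the centre of the disc's underside; seated on a tub it lies 44 mm above the tub's origin, standing on the table 3 mm above the table
- stone_coarse: black sharpening slip stone (coarse), a loose block 74 long (its x) x 24 wide (y) x 28 mm high (z), about 90 g; origin at the centre of its underside. Starts lying flat in one of the tubs; may be missing altogether (None)
- stone_medium: brick red sharpening slip stone (medium), a loose block 74 long (its x) x 24 wide (y) x 28 mm high (z), about 90 g; origin at the centre of its underside. Starts lying flat in one of the tubs; may be missing altogether (None)
- stone_fine: white sharpening slip stone (fine), a loose block 74 long (its x) x 24 wide (y) x 28 mm high (z), about 90 g; origin at the centre of its underside. Starts lying flat in one of the tubs; may be missing altogether (None)
- sanding_block: wooden sanding block, 53 x 97 x 28 mm, loose bystander, origin at the centre of its underside; not to be disturbed
- side_block: dark carving blank, 128 x 214 x 23 mm, loose bystander, origin at the centre of its underside; not to be disturbed
- offcut: light wood offcut, 34 x 72 x 22 mm, loose bystander, origin at the centre of its underside; not to be disturbed
There are look-alikes about, which are no part of the job. Leave any pink look-alike of the lid1 alone.

How it is judged:
By the outcome, as a careful person would: the job done as asked, in the order asked, and still so for the second after the job is handed in, with the robot touching nothing.
Of stone_coarse, stone_medium, stone_fine only 2 to 3 are there at a start; the rules pass over those that are not, and their reading is None.
At some moment in a run one of tray, lid1, lid2, lid3, lid4 may be knocked a few centimetres aside while the robot is not near it.
It also fails if it takes over 210 s, if anything falls off the work surface, if the arm or the gripper's body presses on something with over 40 N, if the wrist force passes 120 N, or if a joint passes its speed limit or range.

## Working session

There is one attempt and no reset: what is moved stays moved. The work goes in short steps, Python scripts to look and compute and a shell command to move; the robot and the scene stay as the last step left them, time stands still between calls to the robot, and variables do not carry over. Pictures are saved under pics/ and viewed, at most 14 in all, crops included, and the job is handed in when it is done.

```bash
ls; mkdir -p pics; cat > h.py <<'E'
import numpy as np, cv2, json
from scipy.spatial.transform import Rotation as Rn
from bench import bot
def cap(n):
    s=bot.read_state(); c=bot.capture(n)
    if n=="wrist":
        T=np.eye(4); T[:3,:3]=Rn.from_euler('xyz',s["tcp_rot"]).as_matrix(); T[:3,3]=s["tool_pos"]
        c["T"]=T@np.array(c["hand_eye"])
    else: c["T"]=np.array(c["extrinsics"])
    return c
def rays(c,uv):
    uv=np.asarray(uv,float).reshape(-1,2); K=np.array(c["intrinsics"]); k=c["k1"]
    d=(uv-K[:2,2])/[K[0,0],K[1,1]]; p=d.copy()
    for _ in range(20): p=d/(1+k*(p**2).sum(1,keepdims=True))
    return p
def onplane(c,uv,z):
    p=rays(c,uv); d=np.c_[p,np.ones(len(p))]@c["T"][:3,:3].T; o=c["T"][:3,3]
    return o+d*((z-o[2])/d[:,2])[:,None]
def cloud(c):
    v,u=np.mgrid[0:400,0:640]; p=rays(c,np.c_[u.ravel(),v.ravel()]); z=c["depth"].ravel()
    P=np.c_[p*z[:,None],z]@c["T"][:3,:3].T+c["T"][:3,3]; P[z==0]=np.nan
    return P.reshape(400,640,3)
E
python3 - <<'E'
from h import *
s=bot.read_state(); print(s)
for n in ("scene","side","wrist"):
    c=cap(n); cv2.imwrite(f"pics/a_{n}.png",c["color"]); np.savez(f"/tmp/a_{n}.npz",**c); print(n,np.round(c["T"],3).tolist())
E
```

```text
pics
{'clock': 0.0, 'joints': array([-6.66153293e-02,  3.00480742e-01,  1.52160076e+00, -3.59966450e-05,
        1.32072747e+00, -6.66265392e-02]), 'joint_velocities': array([-1.95808214e-03, -6.54263603e-04,  1.43564965e-03, -9.79678539e-04,
        7.25226238e-05, -1.58454311e-03]), 'joint_efforts': array([-1.53750298e-03, -5.31805658e+01, -3.52735734e+01,  7.07558286e-02,
        2.43994006e-02, -4.79655944e-05]), 'tool_pos': array([ 5.49720346e+02, -2.16758032e-03,  2.04872726e+02]), 'tcp_rot': array([-3.14037671e+00, -4.61907629e-05,  1.57081644e+00]), 'ft_force': array([-0.30585235,  0.59139116,  0.22595722]), 'moment': array([ 0.01255698, -0.02497992, -0.02736896]), 'grip_force': 0.0, 'grip_width': 94.15712421039169}
scene [[0.456, -0.6, 0.657, -331.976], [-0.89, -0.319, 0.326, -514.101], [0.014, -0.733, -0.68, 1039.938], [0.0, 0.0, 0.0, 1.0]]
side [[-0.883, -0.239, 0.404, 45.973], [-0.469, 0.471, -0.747, 974.861], [-0.011, -0.849, -0.528, 786.072], [0.0, 0.0, 0.0, 1.0]]
wrist [[1.0, 0.001, -0.001, 550.878], [0.001, -0.968, -0.252, 71.942], [-0.001, 0.252, -0.968, 384.393], [0.0, 0.0, 0.0, 1.0]]
```

View pics/a_scene.png

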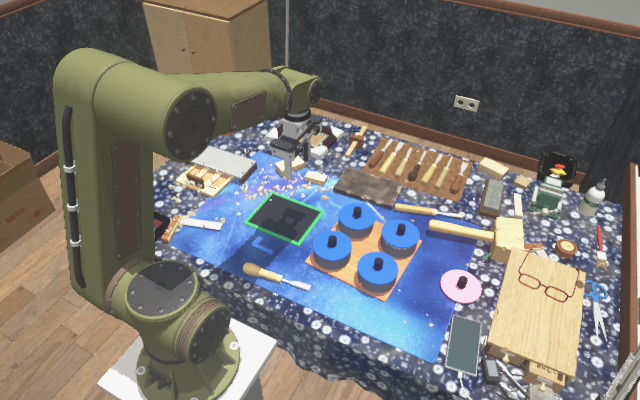

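View pics/a_side.png

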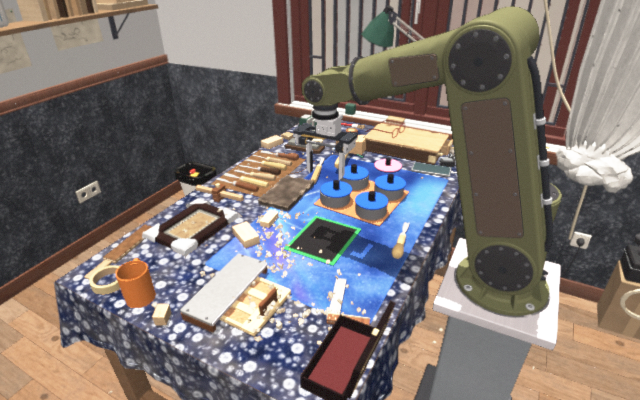

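```bash
python3 - <<'E'
from h import *
for n in ("scene","side"):
    c=dict(np.load(f"/tmp/a_{n}.npz")); P=cloud(c); hsv=cv2.cvtColor(c["color"],cv2.COLOR_BGR2HSV); z=P[...,2]
    H,S,V=[hsv[...,i] for i in range(3)]
    print(n)
    # mat
    m=((H>50)&(H<75)&(S>120)&(V>90)).astype(np.uint8)
    cs,_=cv2.findContours(m,cv2.RETR_EXTERNAL,cv2.CHAIN_APPROX_NONE); k=max(cs,key=cv2.contourArea)
    q=onplane(c,k.reshape(-1,2),4)[:,:2].astype(np.float32); print("mat",cv2.minAreaRect(q))
    # lids
    m=((H>98)&(H<118)&(S>120)&(z>48)&(z<66)).astype(np.uint8)
    for k in cv2.findContours(m,cv2.RETR_EXTERNAL,cv2.CHAIN_APPROX_NONE)[0]:
        if cv2.contourArea(k)<300: continue
        q=onplane(c,k.reshape(-1,2),56)[:,:2].astype(np.float32); print("lid",np.round(cv2.minEnclosingCircle(q),1) if 0 else (cv2.minEnclosingCircle(q)), np.nanmedian(z[m>0]))
    for lo,hi,nm in ((28,44,"z28-44"),(45,70,"45-70"),(8,24,"8-24")):
        m=((z>lo)&(z<hi)&(P[...,0]>150)&(P[...,0]<900)&(P[...,1]>0)&(P[...,1]<500)).astype(np.uint8)
        l,lab,st,_=cv2.connectedComponentsWithStats(m)
        for i in range(1,l):
            if st[i,4]>60:
                q=P[lab==i][:,:2].astype(np.float32); r=cv2.minAreaRect(q); print(nm,st[i].tolist(),np.round(r[0],0),np.round(r[1],0),round(r[2]),np.round(np.median(c["color"][lab==i],0)))
# upsampled wrist view & side crop
w=np.load("/tmp/a_wrist.npz")["color"]; s=np.load("/tmp/a_side.npz")["color"][180:350,140:310]
cv2.imwrite("pics/b.png",np.hstack([w[:, :],np.zeros((400,4,3),np.uint8)])); cv2.imwrite("pics/b2.png",cv2.resize(s,None,fx=3.4,fy=3.4))
E
```

```text
scene
mat ((531.3829956054688, 42.14400100708008), (202.9584197998047, 169.5220947265625), 89.59648132324219)
lid ((440.4819030761719, -311.61370849609375), 57.923545837402344) 55.71687732496707
lid ((455.1632385253906, -163.39047241210938), 58.440147399902344) 55.71687732496707
lid ((591.8175659179688, -323.171875), 58.57029724121094) 55.71687732496707
lid ((596.873779296875, -179.69705200195312), 58.56916809082031) 55.71687732496707
z28-44 [267, 129, 11, 10, 69] [876. 293.] [45. 45.] 4 [246. 246. 244.]
z28-44 [190, 146, 67, 33, 1078] [639. 361.] [121. 214.] 1 [219. 226. 225.]
z28-44 [311, 146, 17, 9, 68] [874.  97.] [53. 50.] 87 [246. 245. 244.]
z28-44 [183, 177, 21, 11, 88] [504. 382.] [26. 77.] 3 [128. 154. 170.]
z28-44 [154, 210, 17, 24, 131] [317. 354.] [91. 48.] 44 [51. 49. 53.]
45-70 [185, 173, 18, 10, 74] [512. 383.] [71. 16.] 87 [ 74.  96. 135.]
8-24 [239, 163, 18, 21, 71] [651. 257.] [ 16. 100.] 86 [71. 71. 87.]
8-24 [177, 165, 20, 21, 88] [546. 453.] [110.  47.] 22 [208. 244. 246.]
8-24 [305, 170, 23, 15, 172] [754.  40.] [61. 73.] 7 [232. 244. 246.]
8-24 [212, 172, 12, 1
[... 1009 characters left out ...]
67, 53, 397] [323. 402.] [180.  79.] 61 [28. 29. 38.]
45-70 [127, 269, 18, 11, 119] [875. 483.] [44. 18.] 57 [ 54. 106. 189.]
45-70 [258, 288, 19, 21, 149] [515. 388.] [70. 14.] 88 [ 70. 103. 159.]
8-24 [257, 210, 22, 16, 179] [757.  43.] [63. 78.] 0 [234. 253. 255.]
8-24 [176, 213, 66, 45, 292] [870. 199.] [257.  43.] 87 [102. 102. 108.]
8-24 [232, 228, 28, 19, 106] [759. 158.] [ 53. 100.] 63 [126. 156. 185.]
8-24 [220, 277, 71, 57, 1221] [557. 385.] [167. 112.] 89 [214. 251. 255.]
8-24 [326, 279, 20, 43, 360] [382. 274.] [ 36. 159.] 18 [250. 252. 254.]
8-24 [342, 314, 28, 11, 113] [304. 315.] [71. 20.] 5 [120. 161. 232.]
8-24 [310, 320, 63, 53, 285] [323. 405.] [176.  72.] 63 [23. 22. 30.]
```

View pics/b2.png

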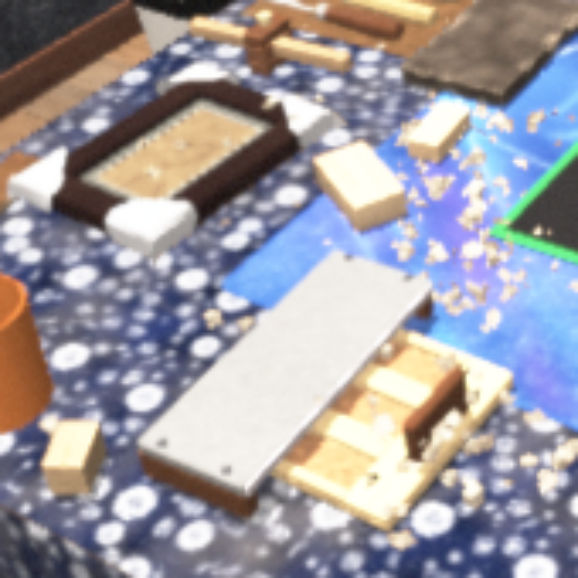

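View pics/b.png

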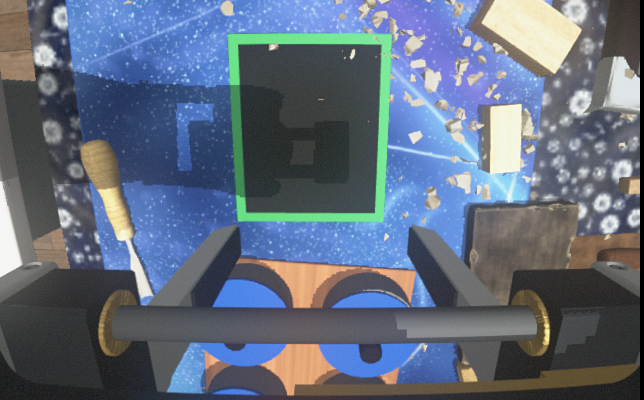

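```bash
python3 -m creep '[[4,0,0,0],[4,0,0,0],[4,0,0,0],[4,0,0,0],[4,0,0,0]]' 9.4 20; python3 -m creep '[[4,0,0,0],[4,0,0,0],[2.5,0,0,0],[0,0,0,0],[0,0,0,0]]'; python3 - <<'E'
from h import *
c=cap("wrist"); cv2.imwrite("pics/c.png",c["color"]); np.savez("/tmp/c.npz",**c)
P=cloud(c); z=P[...,2]; H,S,V=[cv2.cvtColor(c["color"],cv2.COLOR_BGR2HSV)[...,i] for i in range(3)]
for lo,hi in ((45,64),(28,44),(9,22)):
    m=((z>lo)&(z<hi)).astype(np.uint8); m=cv2.morphologyEx(m,cv2.MORPH_OPEN,np.ones((3,3)))
    l,lab,st,_=cv2.connectedComponentsWithStats(m)
    for i in range(1,l):
        if st[i,4]>200:
            r=cv2.minAreaRect(P[lab==i][:,:2].astype(np.float32)); print(lo,st[i].tolist(),np.round(r[0],1),np.round(r[1],1),round(r[2],1),np.median(z[lab==i]))
E
```

```text
clock: 0.65
tool_pos: [549.7, 201.6, 205.3]
tcp_rot: [-3.141, 0.0, 1.571]
ft_force: [0.5, -0.6, 0.4]
grip_width: 93.9
grip_force: 0.0
clock: 1.15
tool_pos: [549.8, 304.9, 204.9]
tcp_rot: [-3.141, 0.001, 1.572]
ft_force: [0.1, 0.7, -1.1]
grip_width: 94.1
grip_force: 0.0
45 [604, 0, 36, 22, 395] [836.2 470.8] [ 8.2 44. ] 66.6 54.107328555842685
45 [1, 30, 10, 43, 217] [231.2 436.8] [ 9.4 41.3] 0.1 46.03689996909304
45 [0, 56, 23, 95, 1059] [229.2 385.4] [93.7 15.5] 88.6 48.453381772988735
45 [279, 60, 14, 77, 949] [514.8 383.3] [69.2 12.4] 88.7 55.70016117583231
28 [9, 0, 113, 148, 3822] [285.9 413.3] [149.9 104.9] 89.2 38.00761329045204
28 [371, 0, 107, 222, 22141] [648.4 366.6] [103.2 219.7] 1.6 36.15498317109467
28 [591, 0, 35, 25, 350] [836.5 471.4] [ 9.9 48.1] 66.7 35.75131682964812
28 [213, 38, 19, 19, 213] [451.5 431.7] [14.  19.8] 32.6 39.47697431651284
28 [306, 61, 18, 17, 254] [541.6 411.4] [15.6 16.5] 88.4 39.59370812580556
28 [234, 80, 19, 18, 209] [471.  393.3] [20.6 10.2] 36.7 40.29172533744293
28 [178, 85, 19, 42, 508] [413.6 377.7] [40.7 16.2] 86.8 35.85959235004782
28 [595, 163, 45, 49, 1597] [884.3 293.6] [55.1 56.1] 0.4 35.12847504002542
28 [474, 268, 37, 37, 599] [752.8 175.9] [21.5 63.5] 43.4 29.50808776779678
9 [26, 0, 27, 142, 1161] [240.9 418.1] [  6.3 150.6] 1.2 15.537876758902541
9 [74, 0, 92, 179, 2645] [304.6 392.2] [106.1 168.2] 13.5 17.072212026600937
9 [576, 0, 33, 29, 284] [831.4 473.9] [ 9.3 48.2] 57.1 15.253636088445745
9 [277, 16, 94, 164, 7653] [552.4 382.3] [165.9 102.6] 88.6 14.324874474001945
9 [155, 155, 20, 17, 201] [374.4 315.9] [18.6 21.8] 29.8 10.998825928789302
9 [571, 155, 27, 114, 880] [860. 257.] [  8.3 141.8] 1.4 15.780199469462673
9 [606, 197, 34, 71, 1692] [917.  229.4] [47.7 97.6] 14.3 16.08573006285215
```

View pics/c.png

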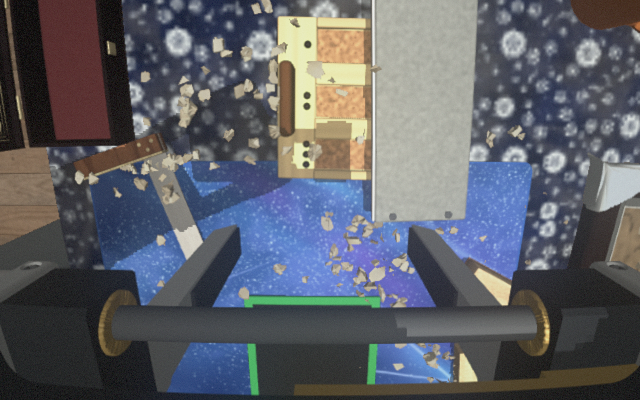

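```bash
python3 -m creep '[[4,-1.5,0,1.3],[3.8,-2,0,0],[0,0,3,0],[0,0,3,0],[0,0,3,0]]' 6 30; python3 -m creep '[[0,0,3,0],[0,0,3,0],[0,0,1.5,0],[0,0,0,0],[0,0,0,0]]'; python3 - <<'E'
from h import *
c=cap("wrist"); cv2.imwrite("pics/d.png",c["color"]); np.savez("/tmp/d.npz",**c); print(bot.read_state()["tool_pos"])
E
```

```text
clock: 1.7
tool_pos: [516.1, 382.4, 114.7]
tcp_rot: [3.141, -0.0, 1.547]
ft_force: [0.1, -0.0, 0.7]
grip_width: 60.6
grip_force: 0.0
clock: 2.2
tool_pos: [516.6, 383.3, 41.8]
tcp_rot: [3.14, -0.001, 1.547]
ft_force: [0.1, -0.0, 0.0]
grip_width: 60.4
grip_force: 0.0
[516.74322653 383.59075944  42.26155475]
```

View pics/d.png

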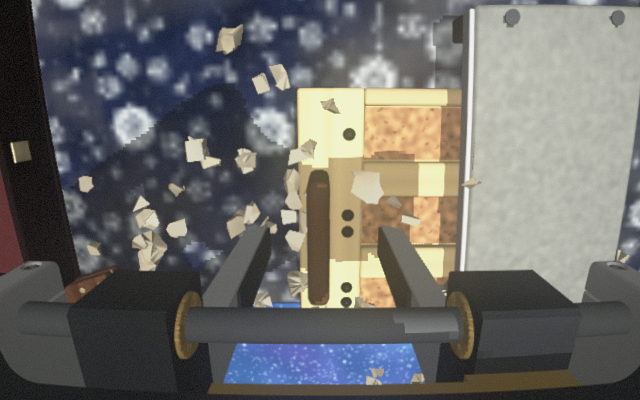

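```bash
python3 -m creep '[[0,-0.2,1,0],[0,0,0.9,0],[0,0,0,0]]' ; python3 -m creep '[[0,0,0,0],[0,0,0,0],[0,0,0,0],[0,0,0,0],[0,0,0,0]]' 0 45; python3 -m creep '[[0,-0.5,0,0],[0,-1,0,0],[0,-1,0,0],[0,-1,0,0],[0,-1,0,0]]'; python3 -m creep '[[0,-1,0,0],[0,-1,0,0],[0,-0.5,0,0],[0,0,0,0],[0,0,0,0]]'; python3 - <<'E'
from h import *
c=cap("wrist"); cv2.imwrite("pics/e.png",c["color"]); np.savez("/tmp/e.npz",**c)
s=bot.read_state(); print(s["tool_pos"],s["tcp_rot"],s["ft_force"])
P=cloud(c); z=P[...,2]
m=((z>9)&(z<22)&(P[...,0]<600)).astype(np.uint8); m=cv2.morphologyEx(m,cv2.MORPH_OPEN,np.ones((3,3)))
l,lab,st,_=cv2.connectedComponentsWithStats(m)
for i in range(1,l):
    if st[i,4]>600:
        r=cv2.minAreaRect(P[lab==i][:,:2].astype(np.float32)); print(st[i].tolist(),np.round(r[0],1),np.round(r[1],1),round(r[2],1))
E
```

```text
clock: 2.55
tool_pos: [513.1, 383.1, 20.0]
tcp_rot: [-3.14, 0.001, 1.548]
ft_force: [0.2, -1.0, -0.1]
grip_width: 60.6
grip_force: 0.0
clock: 3.05
tool_pos: [513.9, 383.5, 21.6]
tcp_rot: [3.141, -0.0, 1.548]
ft_force: [-0.6, -0.2, 0.0]
grip_width: 23.1
grip_force: 0.0
clock: 3.55
tool_pos: [467.8, 384.6, 21.5]
tcp_rot: [3.142, -0.0, 1.548]
ft_force: [1.9, -0.2, -0.4]
grip_width: 11.9
grip_force: 45.0
clock: 4.05
tool_pos: [443.4, 385.2, 21.5]
tcp_rot: [-3.141, 0.0, 1.548]
ft_force: [-5.6, 0.1, 4.2]
grip_width: 11.3
grip_force: 45.0
[443.55948397 385.17986227  21.55764781] [-3.14068320e+00  1.04726219e-04  1.54821999e+00] [-5.70580011 -0.46095452  5.46015311]
[101, 0, 93, 306, 4060] [347.9 427.8] [ 28.8 176.2] 1.1
[299, 86, 250, 146, 16635] [500.4 426.3] [ 80.6 136.7] 89.1
[0, 207, 16, 68, 604] [241.2 382.8] [41.6  3.8] 88.3
[365, 213, 167, 92, 4619] [524.1 355.1] [100.5  60.4] 13.9
[77, 338, 61, 19, 667] [300.1 308.3] [44.3 15.1] 1.5
```

View pics/e.png

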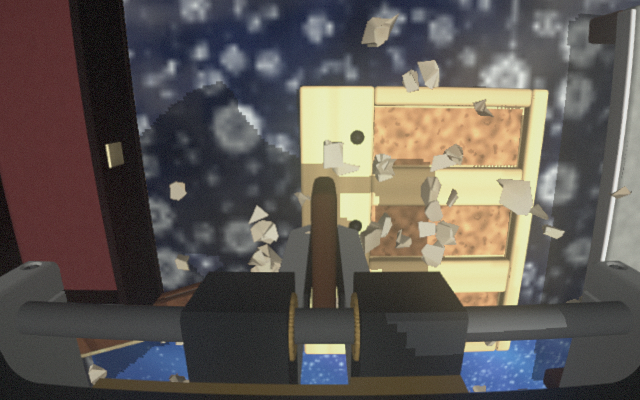

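```bash
python3 -m creep '[[0,0,-1,0],[0,0,-1.5,0],[0,0,-2,0],[0,0,0,0],[0,0,0,0]]' - 60; python3 - <<'E'
from h import *
c=dict(np.load("/tmp/a_wrist.npz")); P=cloud(c); hsv=cv2.cvtColor(c["color"],cv2.COLOR_BGR2HSV); H,S,V=[hsv[...,i] for i in range(3)]
m=((H>50)&(H<75)&(S>120)&(V>90)).astype(np.uint8)
k=max(cv2.findContours(m,cv2.RETR_EXTERNAL,cv2.CHAIN_APPROX_NONE)[0],key=cv2.contourArea)
print(cv2.minAreaRect(onplane(c,k.reshape(-1,2),4)[:,:2].astype(np.float32)), np.nanmedian(P[m>0][:,2]))
c=cap("wrist"); np.savez("/tmp/f.npz",**c); P=cloud(c); z=P[...,2]
s=bot.read_state(); print(s["tool_pos"],s["ft_force"],s["grip_width"])
m=((z>48)&(z<67)&(P[...,0]>430)&(P[...,0]<600)&(P[...,1]<480)&(P[...,1]>370)).astype(np.uint8)
A=P[m>0]; A=A[(abs(A[:,2]-np.median(A[:,2]))<4)]
co=np.linalg.lstsq(np.c_[A[:,:2]-A[:,:2].mean(0),np.ones(len(A))],A[:,2],rcond=None)[0]; print("tray plane slope deg",np.degrees(co[:2]),co[2])
r=cv2.minAreaRect(A[:,:2].astype(np.float32)); print(r)
print(A[:,0].min(),A[:,0].max(),A[:,1].max())
E
```

```text
clock: 4.6
tool_pos: [444.1, 385.0, 66.7]
tcp_rot: [3.141, -0.0, 1.548]
ft_force: [-0.1, 0.1, -3.0]
grip_width: 11.8
grip_force: 60.0
((534.9080810546875, 43.85444259643555), (204.4205322265625, 170.86778259277344), 89.65364837646484) 4.146957551080931
[443.73973667 384.83326337  65.99152257] [-0.04432773 -0.15394095 -4.02305481] 11.585217372913414
tray plane slope deg [-0.2617368  -0.02962212] 58.66606618308529
((500.7113037109375, 417.8826904296875), (96.74653625488281, 136.3753662109375), 88.84081268310547)
431.9462675930893 569.4843798560103 467.52756452427474
```

```bash
python3 -m creep '[[-1,0.3,0,-0.8],[-2,0.4,0,0],[-3,0.4,0,0],[-3.5,0.4,0,0],[-3.5,0.4,0,0]]'; python3 -m creep '[[-3.5,0.4,0,0],[-3.5,0.4,0,0],[-3.5,0.4,0,0],[-3.5,0.4,0,0],[-3,0.2,0,0]]';  python3 -m creep '[[-2.5,0,0,0],[-1.5,0,0,0],[0,0,0,0],[0,0,0,0],[0,0,0,0]]'; cat > tm.py <<'E'
from h import *
import sys
# tray top plane height arg
zt=float(sys.argv[1])
c=cap("wrist"); np.savez("/tmp/g.npz",**c); s=bot.read_state(); print(s["tool_pos"],s["tcp_rot"],s["ft_force"])
P=cloud(c); z=P[...,2]; hsv=cv2.cvtColor(c["color"],cv2.COLOR_BGR2HSV); H,S,V=[hsv[...,i] for i in range(3)]
g=((H>50)&(H<75)&(S>120)&(V>60)).astype(np.uint8)
Q=onplane(c,np.argwhere(g>0)[:,::-1],4)[:,:2]
v,u=np.where(g>0)
xm=np.median(Q[:,0]); 
def edge(sel,ax,side):   # robust outer edge line fit: returns offset & slope
    q=Q[sel]; o=1-ax; b=np.round(q[:,o]/4).astype(int); pts=[]
    for i in np.unique(b):
        w=q[b==i]
        pts.append([i*4,(w[:,ax].max() if side>0 else w[:,ax].min())])
    return np.array(pts)
def fit(p):
    k=np.ones(len(p),bool)
    for _ in range(5):
        co=np.polyfit(p[k,0],p[k,1],1); r=abs(p[:,1]-np.polyval(co,p[:,0])); k=r<max(1.0,2*np.median(r))
    return co,k.sum()
cx,cy=float(sys.argv[2]),float(sys.argv[3])
for nm,sel,ax,sd in (("left",(abs(Q[:,0]-cx+82)<8)&(abs(Q[:,1]-cy)<88),0,-1),("right",(abs(Q[:,0]-cx-82)<8)&(abs(Q[:,1]-cy)<88),0,1),("far",(abs(Q[:,1]-cy-99)<8)&(abs(Q[:,0]-cx)<70),1,1)):
    if sel.sum()>60:
        co,n=fit(edge(sel,ax,sd)); print("mat",nm,np.polyval(co,cy if ax==0 else cx),"slope deg",np.degrees(co[0]),n)
m=(abs(z-zt)<4)&(V>90)&(S<140)
Q=P[m][:,:2]; Q=onplane(c,np.argwhere(m)[:,::-1],zt)[:,:2]
for nm,sel,ax,sd in (("left",(abs(Q[:,0]-cx+68)<9)&(abs(Q[:,1]-cy)<75),0,-1),("right",(abs(Q[:,0]-cx-68)<9)&(abs(Q[:,1]-cy)<75),0,1),("far",(abs(Q[:,1]-cy-83)<9)&(abs(Q[:,0]-cx)<60),1,1)):
    if sel.sum()>60:
        co,n=fit(edge(sel,ax,sd)); print("tray",nm,np.polyval(co,cy if ax==0 else cx),"slope deg",np.degrees(co[0]),n)
E
python3 tm.py 59 535 44; python3 -c "
import numpy as np,cv2; cv2.imwrite('pics/g.png',np.load('/tmp/g.npz')['color'])"
```

```text
clock: 5.15
tool_pos: [461.1, 253.5, 65.4]
tcp_rot: [-3.14, 0.001, 1.563]
ft_force: [0.4, -0.2, -3.1]
grip_width: 11.7
grip_force: 60.0
clock: 5.65
tool_pos: [477.7, 83.0, 65.7]
tcp_rot: [-3.14, 0.0, 1.562]
ft_force: [-0.1, -0.2, -3.2]
grip_width: 11.5
grip_force: 60.0
clock: 6.15
tool_pos: [477.6, 45.4, 66.1]
tcp_rot: [-3.141, -0.0, 1.563]
ft_force: [-0.3, 0.4, -2.9]
grip_width: 11.4
grip_force: 60.0
[477.64992637  45.43359159  66.22101733] [-3.14124410e+00 -6.02551264e-05  1.56296313e+00] [-0.70964369 -0.21391449 -2.87913742]
mat left 450.15651409227075 slope deg 0.14899984077489228 12
mat far 146.1202960741698 slope deg -0.48890659604768055 36
tray left 465.99204382543763 slope deg 0.183103922941398 19
tray right 600.304822801494 slope deg -0.05659337930933882 32
tray far 127.01207741420697 slope deg -0.448698797687064 31
```

View pics/g.png

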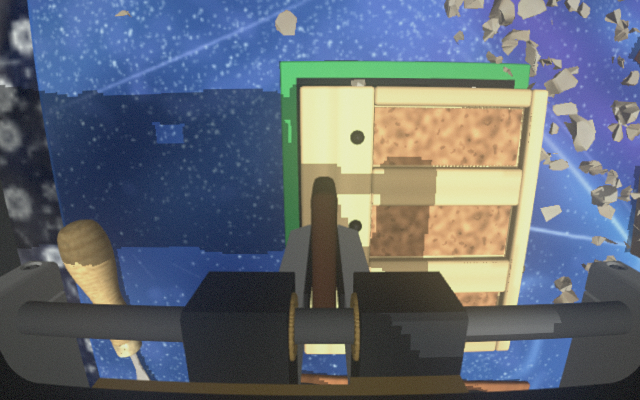

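```bash
python3 -m creep '[[0,0.2,1,0],[0,0,1.5,0],[0,0,0.9,0],[0,0,0,0],[0,0,0,0]]'; python3 tm.py 25 535 44
```

```text
clock: 6.7
tool_pos: [479.8, 44.8, 32.4]
tcp_rot: [-3.141, 0.0, 1.562]
ft_force: [0.8, 0.3, -3.3]
grip_width: 11.5
grip_force: 60.0
[480.0234031   44.81606983  32.75560686] [ 3.14113798e+00 -7.88700729e-06  1.56228276e+00] [-0.25756057 -0.94568215 -3.51986731]
mat left 449.801643300245 slope deg 0.3918941921217228 23
mat right 619.1139281179921 slope deg 0.3728170325058621 25
mat far 146.18860497964226 slope deg -0.27890869429627696 36
tray left 469.69800600682834 slope deg -1.582377306523806 21
tray right 602.7431797733049 slope deg 0.007210247064452989 32
tray far 126.4824090314986 slope deg -0.4304427692612183 28
```

```bash
python3 -m creep '[[0,-0.05,0.3,0],[0,0,0.2,0],[0,0,0.1,0],[0,0,0,0],[0,0,0,0]]';python3 -m creep '[[0,0,0.1,0],[0,0,0,0],[0,0,0,0]]'; 
```

```text
clock: 7.25
tool_pos: [479.6, 44.6, 26.9]
tcp_rot: [3.141, -0.0, 1.562]
ft_force: [-1.9, -2.6, 4.5]
grip_width: 11.5
grip_force: 60.0
clock: 7.55
tool_pos: [479.8, 44.4, 26.3]
tcp_rot: [3.14, 0.0, 1.562]
ft_force: [-3.5, -5.7, 10.3]
grip_width: 11.4
grip_force: 60.0
```

```bash
python3 -m creep '[[0,0,0,0],[0,0,0,0],[0,0,0,0],[0,0,0,0],[0,0,-0.5,0]]' 4 60; python3 -m creep '[[0,0,-2,0],[0,0,-4,0],[0,0,-5,0],[0,0,-5,0],[0,0,-3.5,0]]' 7; python3 -m creep '[[0,0,-3.5,0.5],[-2,0,0,0],[0,0,0,0],[0,0,0,0]]'; python3 tm.py 19 535 44; python3 -m creep '[[-4.5,1,0,0],[-4.5,1,0,0],[-4.5,1,0,0],[-4.5,1,0,0],[-4.5,0,0,0]]';  python3 -m creep '[[-4.5,0,0,0],[-4.5,0,0,0],[-2,0,0,0],[0,0,0,0],[0,0,0,0]]'; python3 - <<'E'
from h import *
c=cap("wrist"); cv2.imwrite("pics/h.png",c["color"]); np.savez("/tmp/h.npz",**c); print(bot.read_state()["tool_pos"])
P=cloud(c); hsv=cv2.cvtColor(c["color"],cv2.COLOR_BGR2HSV); z=P[...,2]
H,S,V=[hsv[...,i] for i in range(3)]
m=((H>98)&(H<118)&(S>120)&(z>45)&(z<66)).astype(np.uint8)
for k in cv2.findContours(m,cv2.RETR_EXTERNAL,cv2.CHAIN_APPROX_NONE)[0]:
    if cv2.contourArea(k)<300: continue
    q=onplane(c,k.reshape(-1,2),56)[:,:2].astype(np.float32); print("lid",cv2.minEnclosingCircle(q))
m=((z>82)&(z<92)&(V<80)).astype(np.uint8)
for k in cv2.findContours(m,cv2.RETR_EXTERNAL,cv2.CHAIN_APPROX_NONE)[0]:
    if cv2.contourArea(k)<30: continue
    q=onplane(c,k.reshape(-1,2),86)[:,:2].astype(np.float32); print("knob",cv2.minEnclosingCircle(q))
E
```

```text
clock: 8.05
tool_pos: [478.9, 44.7, 30.1]
tcp_rot: [-3.14, 0.0, 1.562]
ft_force: [1.0, 0.0, -0.6]
grip_width: 39.8
grip_force: 0.0
clock: 8.55
tool_pos: [479.5, 44.8, 229.3]
tcp_rot: [3.138, -0.0, 1.562]
ft_force: [-0.5, -0.1, -0.2]
grip_width: 69.7
grip_force: 0.0
clock: 8.95
tool_pos: [478.7, 24.8, 260.2]
tcp_rot: [-3.141, -0.0, 1.553]
ft_force: [0.0, 0.7, -0.2]
grip_width: 70.0
grip_force: 0.0
[478.64119537  25.03625104 259.99111245] [-3.14056984e+00 -1.84227573e-04  1.55309521e+00] [-0.48739635  0.09605619 -0.56526812]
mat left 449.93881524549806 slope deg 0.3277931684011257 28
mat far 145.51074491785872 slope deg -0.5314229509108239 35
tray left 468.00664531881125 slope deg 0.1996736504809884 38
tray right 602.8601863439027 slope deg 0.09163331854750237 38
tray far 126.06835338074538 slope deg -0.47524057640782613 28
clock: 9.5
tool_pos: [515.4, -202.2, 259.5]
tcp_rot: [-3.14, -0.001, 1.554]
ft_force: [-0.1, 0.3, -0.4]
grip_width: 69.8
grip_force: 0.0
clock: 10.0
tool_pos: [513.2, -310.2, 259.7]
tcp_rot: [-3.141, -0.001, 1.553]
ft_force: [-0.9, 0.6, -0.0]
grip_width: 69.8
grip_force: 0.0
[ 513.31849259 -309.76284598  260.05686656]
lid ((594.7782592773438, -321.8811950683594), 56.737762451171875)
lid ((443.10107421875, -310.23834228515625), 56.62425994873047)
lid ((599.8070068359375, -178.44680786132812), 56.74538040161133)
lid ((457.3464050292969, -163.8236083984375), 56.68850326538086)
knob ((444.0292053222656, -309.8701171875), 10.881103515625)
knob ((458.2719421386719, -164.16497802734375), 11.457802772521973)
```

View pics/h.png

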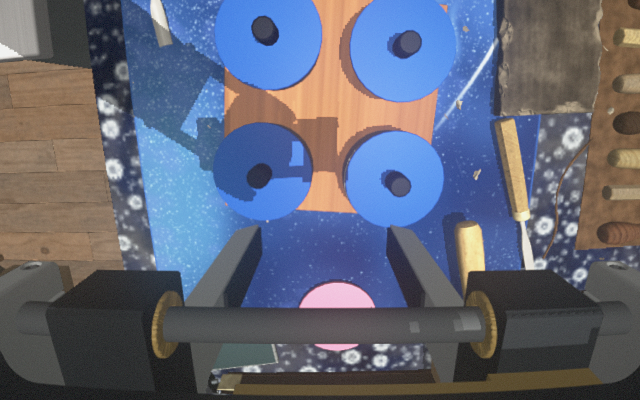

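```bash
python3 - <<'E'
from h import *
c=dict(np.load("/tmp/h.npz")); P=cloud(c); z=P[...,2]
for nm,p in (("tabEdge row130",[[93,130],[140,130],[105,230]]),("chisel tip",[[165,45]]),("pink",[[337,315]])): print(nm,np.round(onplane(c,p,0)[:,:2]).tolist())
for (x,y) in ((322,-250),(385,110),(530,215),(500,340)):
    print(x,y)
    for n in ("h","a_wrist","c"):
        Q=cloud(dict(np.load(f"/tmp/{n}.npz"))); m=np.hypot(Q[...,0]-x,Q[...,1]-y)<62
        print(n,m.sum(),np.nanpercentile(Q[m][:,2],[0,2,50,98,100]).round(1) if m.sum()>50 else "")
E
python3 -m creep '[[0,0,0,-1],[0,-3.5,3,0],[0,-3.5,4,0],[0,0,4,0],[0,0,4,0]]' 6 20; python3 -m creep '[[0,0,3,0],[0,0,2,0],[0,0,0,0],[0,0,0,0],[0,0,0,0]]'; python3 - <<'E'
from h import *
c=cap("scene"); cv2.imwrite("pics/i.png",cv2.resize(c["color"][150:340,260:480],None,fx=2.7,fy=2.7)); print(bot.read_state()["tool_pos"],bot.read_state()["ft_force"])
E
```

```text
tabEdge row130 [[213.0, -260.0], [278.0, -262.0], [205.0, -398.0]]
chisel tip [[322.0, -160.0]]
pink [[530.0, -535.0]]
322 -250
h 7268 [-3.7 -2.   0.1  1.8 25.1]
a_wrist 789 [-1.7 -1.   0.3  1.9 24.8]
c 0 
385 110
h 0 
a_wrist 10295 [-3.1 -1.6  0.1  1.7  3.1]
c 916 [-1.9 -1.2  0.4  1.8  3. ]
530 215
h 0 
a_wrist 1884 [-3.2 -1.7  0.   1.8  6.2]
c 7715 [-2.4 -1.3  0.2 13.5 31.3]
500 340
h 0 
a_wrist 0 
c 44717 [ -4.5  -2.1 318.2 337.6 341.9]
clock: 10.55
tool_pos: [444.9, -310.1, 112.3]
tcp_rot: [3.14, 0.001, 1.572]
ft_force: [1.9, -1.1, -0.3]
grip_width: 60.2
grip_force: 0.0
clock: 11.05
tool_pos: [445.9, -311.1, 64.4]
tcp_rot: [3.14, 0.001, 1.572]
ft_force: [0.1, 0.3, 0.4]
grip_width: 59.8
grip_force: 0.0
[ 445.81602292 -311.11443429   64.3098949 ] [-0.5016187  -0.5042996   0.56445845]
```

View pics/i.png

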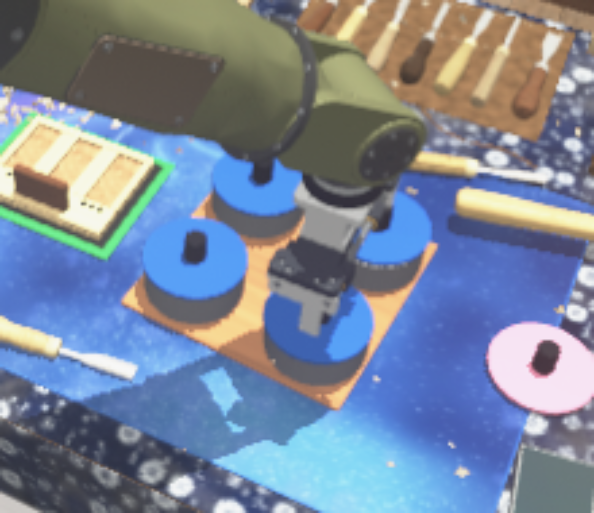

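```bash
python3 -m creep '[[0,-0.2,0.4,0],[0,0,0,0]]' 0 20; python3 -m creep '[[0,0,0,0],[0,0,0,0],[0,0,0,0],[0,0,0,0],[0,0,0,0]]'; python3 -m creep '[[0,0,-2,0],[0,0,-3,0],[0,0,-3,0],[1,-3,0,0],[2,-3,0,0]]'; python3 -m creep '[[2,-3,0,0],[1,-3.2,0,0],[0,0,0,0],[0,0,4,0],[0,0,4,0]]'; python3 -m creep '[[0,0,3,0],[0,0,1.4,0],[0,0,0,0],[0,0,0,0],[0,0,0,0]]'
```

```text
clock: 11.3
tool_pos: [442.9, -310.9, 58.8]
tcp_rot: [3.142, 0.0, 1.571]
ft_force: [-0.6, -0.2, -0.0]
grip_width: 47.5
grip_force: 0.0
clock: 11.8
tool_pos: [443.2, -311.0, 58.9]
tcp_rot: [3.142, 0.0, 1.571]
ft_force: [-1.6, 0.2, 1.4]
grip_width: 23.8
grip_force: 20.0
clock: 12.3
tool_pos: [382.6, -281.1, 139.2]
tcp_rot: [3.141, 0.001, 1.571]
ft_force: [-0.5, -0.6, 0.7]
grip_width: 23.2
grip_force: 20.0
clock: 12.8
tool_pos: [322.0, -251.7, 58.7]
tcp_rot: [3.139, 0.003, 1.571]
ft_force: [0.7, -1.3, -1.0]
grip_width: 23.7
grip_force: 20.0
clock: 13.3
tool_pos: [321.7, -251.4, 15.8]
tcp_rot: [3.14, 0.001, 1.571]
ft_force: [0.1, -1.2, 0.2]
grip_width: 23.5
grip_force: 20.0
```

```bash
python3 -m creep '[[0,0,0.3,0],[0,0,0,0],[0,0,0,0],[0,0,0,0],[0,0,0,0]]' 6; python3 -m creep '[[0,0,-3,0],[0,0,-4,0],[0,0,-4,0],[0,0,-4,0],[2,3,0,0]]'; python3 -m creep '[[3,4,0,0],[3.7,4,0,0],[0,2.5,0,0],[0,0,0,0],[0,0,0,0]]'; cat > ins.py <<'E'
from h import *
# look into tub at x,y from fixed cams: crop both, list colours at heights 12..45 in tub
import sys
x,y=float(sys.argv[1]),float(sys.argv[2]); tiles=[]
for n in ("scene","side"):
    c=cap(n); P=cloud(c); m=(np.hypot(P[...,0]-x,P[...,1]-y)<47)&(P[...,2]>5)&(P[...,2]<47)
    print(n,m.sum()); 
    if m.sum():
        q=P[m]; col=c["color"][m].astype(int); t=q[:,2]>28
        print(" z pct",np.nanpercentile(q[:,2],[5,50,95]).round(), "top n",t.sum(),"col",np.median(col[t],0) if t.any() else "", "all",np.median(col,0))
    Ti=np.linalg.inv(c["T"]); p=Ti@[x,y,40,1]; K=c["intrinsics"]; u,v=int(K[0][0]*p[0]/p[2]+K[0][2]),int(K[1][1]*p[1]/p[2]+K[1][2])
    t=c["color"][max(v-45,0):v+45,max(u-50,0):u+50]; tiles.append(cv2.resize(t,(400,360)))
cv2.imwrite(f"pics/{sys.argv[3]}.png",np.hstack(tiles))
E
python3 ins.py 443.5 -310 j; python3 -c "
from h import *; print(bot.read_state()['tool_pos'])"
```

```text
clock: 13.8
tool_pos: [321.2, -251.0, 11.9]
tcp_rot: [3.141, 0.0, 1.571]
ft_force: [0.2, -0.1, 0.2]
grip_width: 58.4
grip_force: 0.0
clock: 14.3
tool_pos: [351.7, -233.2, 166.8]
tcp_rot: [3.135, 0.005, 1.567]
ft_force: [-0.1, -1.5, -0.4]
grip_width: 60.1
grip_force: 0.0
clock: 14.8
tool_pos: [452.5, -166.8, 161.4]
tcp_rot: [-3.141, -0.0, 1.571]
ft_force: [0.1, -0.2, -0.5]
grip_width: 59.7
grip_force: 0.0
scene 480
 z pct [ 8. 26. 41.] top n 230 col [85. 72. 77.] all [88. 75. 80.]
side 108
 z pct [12. 38. 41.] top n 81 col [57. 53. 55.] all [60.5 58.  62. ]
[ 452.0869389  -167.28465623  161.74484152]
```

View pics/j.png

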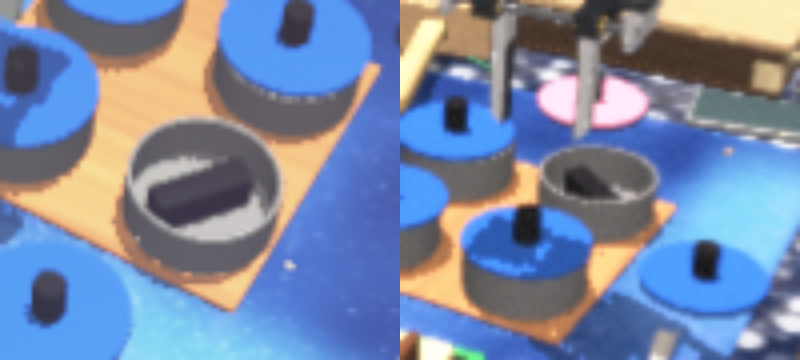

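```bash
python3 -m creep '[[-3,0,-3,0],[-4,0,-3,0],[-4,0,-3,0],[-4,-0.7,0,0],[-2.3,0,0,0]]' 6; python3 -m creep '[[0,0,0,0],[0,0,0,0]]'; cat > st.py <<'E'
from h import *
import sys
# stone in tub at x,y with top z: mask by height in tub, min area rect
x,y,zt=map(float,sys.argv[1:4]); R=float(sys.argv[4]) if len(sys.argv)>4 else 46
c=cap("wrist"); np.savez("/tmp/st.npz",**c); s=bot.read_state(); P=cloud(c)
d=np.hypot(P[...,0]-x,P[...,1]-y); m=((d<R)&(abs(P[...,2]-zt)<6)).astype(np.uint8)
m=cv2.morphologyEx(m,cv2.MORPH_OPEN,np.ones((3,3)))
n,lab,stt,_=cv2.connectedComponentsWithStats(m); i=1+np.argmax(stt[1:,4]); z=np.median(P[lab==i][:,2])
k=max(cv2.findContours((lab==i).astype(np.uint8),cv2.RETR_EXTERNAL,cv2.CHAIN_APPROX_NONE)[0],key=cv2.contourArea)
r=cv2.minAreaRect(onplane(c,k.reshape(-1,2),z)[:,:2].astype(np.float32)); (w,h),a=r[1],r[2]
if w<h: a+=90; w,h=h,w
a=(a+90)%180-90
print("stone",np.round(r[0],1),round(w,1),round(h,1),"long axis deg",round(a,1),"z",z,"colour",np.median(c["color"][lab==i],0))
t=s["tool_pos"]; Rm=Rn.from_euler('xyz',s["tcp_rot"]).as_matrix(); e=np.r_[r[0],t[2]]-t
yaw=np.degrees(s["tcp_rot"][2]); ly=yaw-90  # tool y axis direction is yaw-90; want a+90
tw=-(((a+90)-ly+90)%180-90)
print("tcp",t.round(1),"yaw",yaw,"j6",s["joints"][5],"shift tool x,y cm",(Rm.T@e)[:2]/10,"twist",tw)
E
python3 st.py 443.5 -310 40
```

```text
clock: 15.4
tool_pos: [444.1, -343.0, 252.8]
tcp_rot: [3.141, 0.001, 1.568]
ft_force: [1.2, 0.2, 0.0]
grip_width: 60.1
grip_force: 0.0
clock: 15.6
tool_pos: [445.1, -340.0, 251.7]
tcp_rot: [-3.141, -0.0, 1.569]
ft_force: [-0.3, -0.0, -0.6]
grip_width: 60.1
grip_force: 0.0
stone [ 447.4 -308.8] 73.2 24.0 long axis deg -41.1 z 39.06575774877575 colour [65. 64. 76.]
tcp [ 445.4 -339.5  251.9] yaw 89.97107127441105 j6 -0.7162275079929682 shift tool x,y cm [3.06324894 0.19509051] twist -48.93401905762022
```

```bash
python3 -m creep '[[3.05,0.2,2,0],[0,0,4,-8.2],[0,0,4,-8.2],[0,0,3,-8.2],[0,0,2,-8.2]]' 4.6 25; python3 -m creep '[[0,0,0,-8.2],[0,0,0,-7.9],[0,0,0,0],[0,0,0,0],[0,0,0,0]]'; python3 st.py 443.5 -310 40
```

```text
clock: 16.15
tool_pos: [447.3, -307.8, 99.9]
tcp_rot: [-3.141, -0.002, 2.15]
ft_force: [0.2, -0.9, 1.2]
grip_width: 45.8
grip_force: 0.0
clock: 16.65
tool_pos: [447.9, -309.1, 102.1]
tcp_rot: [-3.142, 0.0, 2.421]
ft_force: [0.1, -0.7, 0.6]
grip_width: 46.2
grip_force: 0.0
stone [ 447.  -308.3] 72.7 23.6 long axis deg -40.5 z 39.00399517963589 colour [66. 67. 70.]
tcp [ 447.9 -309.2  102.1] yaw 138.7738014771663 j6 -1.5227867946165536 shift tool x,y cm [0.1319307  0.00571897] twist -0.706384985236042
```

```bash
python3 -m creep '[[0.1,0,3,-0.6],[0,0,3,0],[0,0,2.1,0],[0,0,0,0],[0,0,0,0]]'; python3 -m creep '[[0,0,0,0],[0,0,0,0],[0,0,0,0],[0,0,0,0],[0,0,0,0]]' 0 25;  python3 -m creep '[[0,0,-2,0],[0,0,-4,0],[0,0,-4,0],[0,0,-4,0],[0,0,0,0]]'
```

```text
clock: 17.2
tool_pos: [447.3, -308.9, 21.5]
tcp_rot: [-3.142, 0.0, 2.434]
ft_force: [-0.5, -0.4, -0.0]
grip_width: 46.1
grip_force: 0.0
clock: 17.7
tool_pos: [447.4, -309.0, 21.6]
tcp_rot: [3.141, 0.001, 2.435]
ft_force: [-0.1, 1.6, 6.2]
grip_width: 23.5
grip_force: 25.0
clock: 18.2
tool_pos: [448.7, -310.1, 166.2]
tcp_rot: [3.141, 0.009, 2.435]
ft_force: [-0.0, -0.3, -1.2]
grip_width: 23.6
grip_force: 25.0
```

```bash
python3 -m creep '[[0,0,0,-8],[0,0,0,-8],[0,0,0,-8],[0,0,0,-8],[0,0,0,-8]]'; python3 -m creep '[[-1,2,0,0],[-1,4,0,0],[-1,4,0,0],[-1,4,0,0],[-1,4,0,0]]';  python3 -m creep '[[-1,4,0,0],[-1,4,0,0],[-1,4,0,0],[-1,4,0,0],[-0.8,4,0,0]]'; python3 -m creep '[[0,2,0,0],[0,1,3,0],[0,0,3,0],[0,0,0,0],[0,0,0,0]]'; python3 - <<'E'
from h import *
c=cap("wrist"); cv2.imwrite("pics/k.png",c["color"]); np.savez("/tmp/k.npz",**c); s=bot.read_state(); print(s["tool_pos"],s["tcp_rot"],s["joints"])
E
```

```text
clock: 18.7
tool_pos: [446.8, -308.6, 159.9]
tcp_rot: [3.141, -0.001, 3.139]
ft_force: [0.5, 0.6, -1.1]
grip_width: 23.7
grip_force: 25.0
clock: 19.2
tool_pos: [498.5, -127.6, 160.1]
tcp_rot: [3.141, -0.001, 3.133]
ft_force: [1.2, -0.5, -1.1]
grip_width: 23.9
grip_force: 25.0
clock: 19.7
tool_pos: [548.3, 72.0, 160.0]
tcp_rot: [-3.142, -0.001, 3.133]
ft_force: [0.0, -1.5, -1.9]
grip_width: 23.7
grip_force: 25.0
clock: 20.2
tool_pos: [548.6, 100.1, 101.0]
tcp_rot: [-3.141, -0.001, 3.133]
ft_force: [0.3, 0.3, 0.1]
grip_width: 23.9
grip_force: 25.0
[549.13764634 100.11035382 101.89028258] [3.14149098e+00 9.31122220e-04 3.13249616e+00] [ 1.14714883e-01  4.22757043e-01  1.60859701e+00 -1.57441123e-05
  1.10930205e+00 -1.44697799e+00]
```

View pics/k.png

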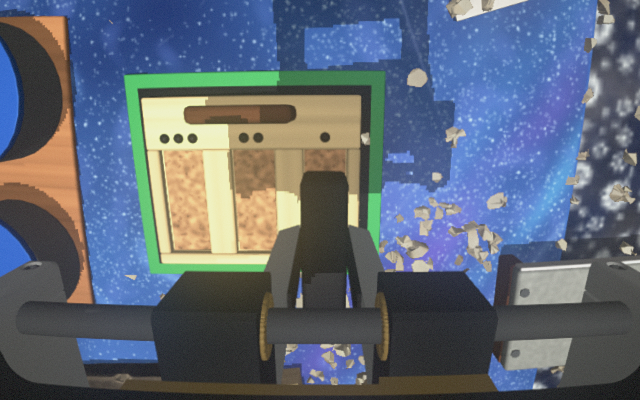

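```bash
python3 - <<'E'
from h import *
c=dict(np.load("/tmp/k.npz"))
print("corners",onplane(c,[[141,96],[361,96],[160,265]],19)[:,:2].round(1).tolist())
V=c["color"].max(2); m=np.zeros_like(V); m[128:146,155:340]=(V[128:146,155:340]<60); 
n,l,st,ce=cv2.connectedComponentsWithStats(m.astype(np.uint8))
for i in range(1,n):
    if st[i,4]>25: print("stud",ce[i].round(1),st[i,4],onplane(c,ce[i],21)[0,:2].round(1))
E
```

```text
corners [[466.6, -37.6], [469.5, 127.2], [604.8, -40.3]]
```

```bash
python3 -m creep '[[-0.1,0,3,0],[0,0,3,0],[0,0,1.5,0],[0,0,0,0],[0,0,0,0]]'; python3 -m creep '[[0,0,0.3,0],[0,0,0.1,0],[0,0,0,0],[0,0,0,0]]'
```

```text
clock: 20.75
tool_pos: [550.5, 100.3, 27.3]
tcp_rot: [3.141, 0.002, 3.133]
ft_force: [0.2, -0.5, -0.8]
grip_width: 23.7
grip_force: 25.0
clock: 21.15
tool_pos: [550.2, 100.3, 22.6]
tcp_rot: [3.141, 0.001, 3.133]
ft_force: [0.1, -0.4, 5.2]
grip_width: 23.4
grip_force: 25.0
```

```bash
python3 -m creep '[[0,0,0,0],[0,0,0,0],[0,0,0,0],[0,0,-1,0],[0,0,-3,0]]' 4.2; python3 -m creep '[[0,0,-4,0],[0,0,-4,0],[0,0,-3,0],[0,-3,0,0],[0,-3.5,0,0]]'; python3 -m creep '[[0,-4,0,0],[1.5,0,0,0],[0,0,0,0],[0,0,0,0]]' 6 20; python3 - <<'E'
from h import *
c=cap("wrist"); np.savez("/tmp/l.npz",**c); P=cloud(c); s=bot.read_state(); print(s["tool_pos"])
z=P[...,2]; m=((z>33)&(z<46)&(abs(P[...,0]-550)<60)&(abs(P[...,1]-100)<40)).astype(np.uint8)
k=max(cv2.findContours(m,cv2.RETR_EXTERNAL,cv2.CHAIN_APPROX_NONE)[0],key=cv2.contourArea)
print(np.nanmedian(z[m>0]),cv2.minAreaRect(onplane(c,k.reshape(-1,2),40)[:,:2].astype(np.float32)))
E
python3 -m creep '[[1,-4,0,0],[2,-4,0,0],[2.5,-4,0,0],[2,-4,0,0],[0,0,3,0]]'; python3 -m creep '[[0,0,4,0],[0,0,3,0],[0,0,0,0],[0,0,0,0]]'
```

```text
clock: 21.65
tool_pos: [548.3, 100.1, 60.6]
tcp_rot: [-3.141, -0.005, 3.133]
ft_force: [1.0, 0.3, 0.1]
grip_width: 41.9
grip_force: 0.0
clock: 22.15
tool_pos: [549.3, 35.3, 173.6]
tcp_rot: [3.142, 0.002, 3.135]
ft_force: [1.0, -0.5, -0.6]
grip_width: 42.0
grip_force: 0.0
clock: 22.55
tool_pos: [534.0, -4.3, 172.5]
tcp_rot: [3.142, 0.001, 3.133]
ft_force: [0.2, -1.0, -0.4]
grip_width: 59.9
grip_force: 0.0
[534.18578028  -4.00905047 172.30974002]
39.849602649887174 ((548.4911499023438, 97.56149291992188), (25.112791061401367, 73.82455444335938), 89.25892639160156)
clock: 23.1
tool_pos: [457.8, -167.6, 144.6]
tcp_rot: [-3.138, 0.006, 3.13]
ft_force: [0.9, 0.4, -0.2]
grip_width: 60.3
grip_force: 0.0
clock: 23.5
tool_pos: [458.0, -163.7, 72.6]
tcp_rot: [3.142, 0.0, 3.134]
ft_force: [1.1, -0.8, 0.7]
grip_width: 60.4
grip_force: 0.0
```

```bash
python3 -m creep '[[0,0,1.3,0],[0,0,0,0],[0,0,0,0]]' ; python3 -m creep '[[0,0,0,0],[0,0,0,0],[0,0,0,0],[0,0,0,0],[0,0,0,0]]' 0 20;  python3 -m creep '[[0,0,-2,0],[0,0,-3,0],[0,0,-3,0],[0.5,2.4,0,0],[1,3,0,0]]'; python3 -m creep '[[1,4,0,0],[1,4,0,0],[1,4,0,0],[1,4,0,0],[1,3.5,0,0]]'; python3 -m creep '[[1,2.5,0,0],[0,0,0,0],[0,0,3,0],[0,0,4,0],[0,0,3,0]]';python3 -m creep '[[0,0,2,0],[0,0,0.6,0],[0,0,0,0],[0,0,0,0],[0,0,0,0]]'
```

```text
clock: 23.8
tool_pos: [457.6, -163.9, 59.3]
tcp_rot: [-3.141, 0.0, 3.133]
ft_force: [-0.2, -0.2, 0.3]
grip_width: 60.1
grip_force: 0.0
clock: 24.3
tool_pos: [457.4, -163.9, 58.9]
tcp_rot: [3.142, 0.0, 3.133]
ft_force: [-0.2, 0.1, 1.5]
grip_width: 23.6
grip_force: 19.8
clock: 24.8
tool_pos: [443.1, -109.8, 139.5]
tcp_rot: [-3.141, 0.002, 3.131]
ft_force: [1.3, 0.1, -1.4]
grip_width: 23.5
grip_force: 20.0
clock: 25.3
tool_pos: [393.8, 87.3, 138.9]
tcp_rot: [3.142, 0.0, 3.133]
ft_force: [0.2, 0.7, -0.6]
grip_width: 23.6
grip_force: 20.0
clock: 25.8
tool_pos: [384.5, 110.1, 37.2]
tcp_rot: [-3.141, -0.0, 3.133]
ft_force: [-0.4, -0.4, -0.5]
grip_width: 23.3
grip_force: 20.0
clock: 26.3
tool_pos: [385.3, 110.6, 13.5]
tcp_rot: [3.141, 0.001, 3.133]
ft_force: [0.4, 0.4, -0.5]
grip_width: 23.5
grip_force: 20.0
```

```bash
sed -i 's/^python3.*//' /dev/null; python3 ins.py 457.5 -164 m
```

```text
scene 413
 z pct [ 8. 13. 41.] top n 162 col [141. 189. 247.] all [163. 192. 202.]
side 50
 z pct [20. 37. 43.] top n 39 col [105. 133. 202.] all [102.5 122.5 170. ]sed: couldn't edit /dev/null: not a regular file
```

View pics/m.png

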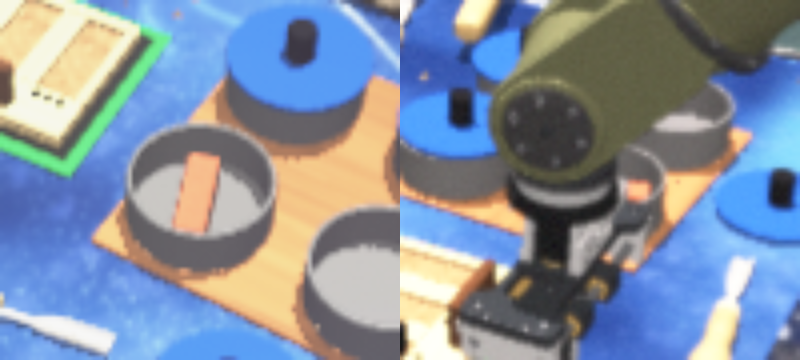

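```bash
python3 -m creep '[[0,0,0.1,0],[0,0,0,0],[0,0,0,0],[0,0,0,0],[0,0,0,0]]' 6; python3 -m creep '[[0,0,-3,0],[0,0,-4,0],[0,0,-4.5,0],[0,0,-4.5,0],[0,-2,-4.5,0]]'; python3 -m creep '[[-1.5,-4,-3.5,0],[-1.5,-4,0,0],[-1.5,-4,0,0],[-1.5,-4,0,0],[-1.5,-4,0,0]]'; python3 -m creep '[[-1.5,-4,0,0],[0,-1.4,0,0],[0,0,0,0],[0,0,0,0]]'; python3 st.py 457.5 -164 40
```

```text
clock: 26.9
tool_pos: [384.7, 110.8, 11.8]
tcp_rot: [3.142, -0.0, 3.133]
ft_force: [0.8, 0.3, -0.6]
grip_width: 58.9
grip_force: 0.0
clock: 27.4
tool_pos: [384.1, 91.4, 218.8]
tcp_rot: [3.141, 0.0, 3.135]
ft_force: [0.4, -0.3, -0.7]
grip_width: 60.1
grip_force: 0.0
clock: 27.9
tool_pos: [456.7, -107.9, 248.6]
tcp_rot: [-3.142, 0.0, 3.133]
ft_force: [0.2, 0.7, -0.3]
grip_width: 59.7
grip_force: 0.0
clock: 28.3
tool_pos: [470.7, -159.5, 248.4]
tcp_rot: [3.141, -0.0, 3.133]
ft_force: [-0.8, 0.1, 0.1]
grip_width: 60.1
grip_force: 0.0
stone [ 452.  -162.7] 72.7 23.9 long axis deg 16.9 z 39.01894980589367 colour [115. 150. 235.]
tcp [ 470.8 -159.2  248.6] yaw 179.5426272314232 j6 -1.9627194956384535 shift tool x,y cm [ 1.87030869 -0.37128826] twist -17.350061519797492
```

```bash
python3 -m creep '[[1.85,-0.35,2,0],[0,0,4,-5.8],[0,0,4,-5.8],[0,0,4,-5.7],[0,0,0.4,0]]' 4.6 25; python3 -m creep '[[0,0,0,0],[0,0,0,0],[0,0,0,0]]'; python3 st.py 457.5 -164 40
```

```text
clock: 28.85
tool_pos: [450.4, -161.5, 101.2]
tcp_rot: [3.137, -0.005, -2.845]
ft_force: [-0.1, -1.1, 1.1]
grip_width: 46.2
grip_force: 0.0
clock: 29.15
tool_pos: [453.4, -163.7, 106.4]
tcp_rot: [-3.14, 0.002, -2.849]
ft_force: [0.0, -0.1, -0.1]
grip_width: 45.8
grip_force: 0.0
stone [ 451.7 -162.6] 71.8 23.4 long axis deg 16.3 z 38.95113389665234 colour [ 88. 112. 180.]
tcp [ 453.2 -163.8  106.1] yaw -163.25029239164135 j6 -2.285929775868787 shift tool x,y cm [0.10735286 0.15029732] twist 0.456670193807895
```

```bash
python3 -m creep '[[0.1,0.15,3,0.4],[0,0,3,0],[0,0,2.5,0],[0,0,0,0],[0,0,0,0]]'; python3 -m creep '[[0,0,0,0],[0,0,0,0],[0,0,0,0],[0,0,0,0],[0,0,0,0]]' 0 25;  python3 -m creep '[[0,0,-2,0],[0,0,-4,0],[0,0,-4,5.6],[0,0,-4,5.6],[0,0,0,5.6]]'; python3 -m creep '[[0,0,0,0],[-1.5,3,0,0],[-2,4,0,0],[-2,4,0,0],[-2,4,0,0]]';  python3 -m creep '[[-2,4,0,0],[0,1.8,0,0],[0,0,3,0],[0,0,3,0],[0,0,0,0]]'
```

```text
clock: 29.7
tool_pos: [451.5, -162.7, 20.6]
tcp_rot: [-3.141, 0.001, -2.856]
ft_force: [-0.6, -0.7, 0.9]
grip_width: 45.7
grip_force: 0.0
clock: 30.2
tool_pos: [451.4, -162.5, 20.3]
tcp_rot: [-3.141, 0.001, -2.855]
ft_force: [-1.8, 0.5, 7.3]
grip_width: 23.7
grip_force: 25.0
clock: 30.7
tool_pos: [452.9, -163.2, 164.7]
tcp_rot: [-3.138, 0.008, 3.131]
ft_force: [-0.2, 0.3, -1.6]
grip_width: 23.8
grip_force: 25.0
clock: 31.2
tool_pos: [527.2, -11.3, 158.5]
tcp_rot: [3.142, -0.002, 3.138]
ft_force: [0.0, -0.9, -1.8]
grip_width: 23.9
grip_force: 25.0
clock: 31.7
tool_pos: [545.0, 45.0, 95.1]
tcp_rot: [-3.141, -0.008, 3.138]
ft_force: [0.2, 0.2, -1.3]
grip_width: 24.0
grip_force: 25.0
```

```bash
python3 -m creep '[[0,0,0,0.2],[0,0,0,0],[0,0,0,0]]'; python3 tm.py 19 535 44; python3 - <<'E'
from h import *
c=dict(np.load("/tmp/g.npz")); P=cloud(c); z=P[...,2]
m=((z>33)&(z<44)&(abs(P[...,0]-550)<60)&(abs(P[...,1]-100)<30)).astype(np.uint8)
k=max(cv2.findContours(m,cv2.RETR_EXTERNAL,cv2.CHAIN_APPROX_NONE)[0],key=cv2.contourArea)
print(np.nanmedian(z[m>0]),cv2.minAreaRect(onplane(c,k.reshape(-1,2),40)[:,:2].astype(np.float32)))
E
```

```text
clock: 32.0
tool_pos: [548.1, 44.8, 100.8]
tcp_rot: [3.142, 0.002, 3.131]
ft_force: [0.6, 0.3, -1.5]
grip_width: 23.7
grip_force: 25.0
[547.98136576  44.79420675 100.6562558 ] [3.14153388e+00 1.74372783e-03 3.13131847e+00] [ 0.02370412  0.80594679 -0.81657544]
mat left 449.76419688936954 slope deg 0.3649599505954512 45
mat right 617.0890714073201 slope deg 0.5455928610968547 19
mat far 145.56425895237768 slope deg 0.04851425306988209 23
tray left 468.065089576856 slope deg 0.1934931945958369 39
tray right 602.4240564404341 slope deg 0.10210663384229128 16
tray far 126.18364173133041 slope deg -0.23255295262770737 27
39.91018717407533 ((548.5128173828125, 98.31842803955078), (24.934648513793945, 72.66326141357422), 89.47545623779297)
```

```bash
python3 -m creep '[[-0.15,-0.05,3,0],[0,0,3,0],[0,0,1.6,0],[0,0,0,0],[0,0,0,0]]'; python3 -m creep '[[0,0,0.25,0],[0,0,0,0],[0,0,0,0]]'
```

```text
clock: 32.55
tool_pos: [549.3, 44.3, 24.2]
tcp_rot: [3.142, 0.001, 3.131]
ft_force: [-0.6, -2.0, -0.0]
grip_width: 24.3
grip_force: 25.0
clock: 32.85
tool_pos: [549.2, 44.4, 21.5]
tcp_rot: [-3.142, 0.001, 3.131]
ft_force: [-0.3, 0.5, -0.3]
grip_width: 23.6
grip_force: 25.0
```

```bash
python3 -m creep '[[0,0,0,0],[0,0,0,0],[0,0,0,0],[0,0,-1,0],[0,0,-3,0]]' 4.2; python3 -m creep '[[0,0,-4,0],[0,0,-4,0],[0,0,-3,0],[0,-3,0,0],[0,-3.2,0,0]]'; python3 -m creep '[[0,-4,0,0],[0,0,0,0],[0,0,0,0]]' 6 20; cat > chk.py <<'E'
from h import *
c=cap("wrist"); np.savez("/tmp/l.npz",**c); P=cloud(c); s=bot.read_state(); print("tcp",s["tool_pos"].round(1))
z=P[...,2]; m=((z>33)&(z<46)&(abs(P[...,0]-550)<47)&(abs(P[...,1]-44)<80)).astype(np.uint8)
for k in cv2.findContours(m,cv2.RETR_EXTERNAL,cv2.CHAIN_APPROX_NONE)[0]:
    if cv2.contourArea(k)<300: continue
    mm=np.zeros_like(m); cv2.drawContours(mm,[k],-1,1,-1); r=cv2.minAreaRect(onplane(c,k.reshape(-1,2),40)[:,:2].astype(np.float32))
    print("in tray",np.nanmedian(z[mm>0]).round(1),np.round(r[0],1),np.round(r[1],1),round(r[2],1),np.median(c["color"][mm>0],0))
hsv=cv2.cvtColor(c["color"],cv2.COLOR_BGR2HSV); H,S=hsv[...,0],hsv[...,1]
for lo,hi,zz in ((47,66,56),(3,16,9)):
    m=((H>98)&(H<118)&(S>120)&(z>lo)&(z<hi)).astype(np.uint8)
    for k in cv2.findContours(m,cv2.RETR_EXTERNAL,cv2.CHAIN_APPROX_NONE)[0]:
        if cv2.contourArea(k)<1500: continue
        print("lid z",zz,np.round(np.hstack(cv2.minEnclosingCircle(onplane(c,k.reshape(-1,2),zz)[:,:2].astype(np.float32))),1))
E
python3 chk.py; python3 -m creep '[[-1.3,-3,0,0],[-1.5,-3,0,0],[-1.5,-3,0,0],[-1,-3,0,0],[0,0,3,0]]'; python3 -m creep '[[0,0,4,0],[0,0,3,0],[0,0,0,0],[0,0,0,0]]'
```

```text
clock: 33.35
tool_pos: [547.7, 44.3, 59.9]
tcp_rot: [-3.141, -0.004, 3.131]
ft_force: [0.4, 0.1, 0.5]
grip_width: 41.9
grip_force: 0.0
clock: 33.85
tool_pos: [548.6, -17.8, 172.9]
tcp_rot: [-3.141, 0.003, 3.133]
ft_force: [-0.3, -0.7, -1.1]
grip_width: 42.0
grip_force: 0.0
clock: 34.15
tool_pos: [547.9, -58.0, 171.6]
tcp_rot: [3.142, 0.0, 3.13]
ft_force: [-0.0, 0.2, 0.0]
grip_width: 59.2
grip_force: 0.0
tcp [547.9 -57.2 171.5]
in tray 39.9 [549.7  41.7] [24.9 72.2] 89.2 [110. 151. 233.]
in tray 39.8 [548.8  96.7] [27.2 73.7] 89.2 [74. 84. 86.]
lid z 56 [ 598.2 -177.8   56.8]
lid z 56 [ 595.2 -320.9   58.1]
lid z 9 [386.2 108.3  57.1]
clock: 34.7
tool_pos: [602.1, -180.5, 144.0]
tcp_rot: [-3.139, 0.006, 3.13]
ft_force: [-0.0, 1.1, -0.3]
grip_width: 60.0
grip_force: 0.0
clock: 35.1
tool_pos: [600.2, -177.4, 72.1]
tcp_rot: [-3.142, 0.0, 3.132]
ft_force: [0.4, 0.2, 0.5]
grip_width: 60.0
grip_force: 0.0
```

```bash
python3 -m creep '[[0,0,1.3,0],[0,0,0,0],[0,0,0,0]]' ; python3 -m creep '[[0,0,0,0],[0,0,0,0],[0,0,0,0],[0,0,0,0],[0,0,0,0]]' 0 20;  python3 -m creep '[[0,0,-2,0],[0,0,-3,0],[0,0,-3,0],[2,0,0,0],[3,0.6,0,0]]'; python3 -m creep '[[3,0.6,0,0],[3,0,0,0],[3,0,0,0],[0.2,0,0,0],[0,0,0,0]]'; python3 -m creep '[[0,0,0,0],[0,0,2,0],[0,0,2,0],[0,0,0,0],[0,0,0,0]]'; python3 ins.py 600 -178.5 n; python3 ins.py 443.5 -310 n2
```

```text
clock: 35.4
tool_pos: [599.8, -178.1, 58.5]
tcp_rot: [-3.141, 0.001, 3.131]
ft_force: [0.2, -0.3, 0.5]
grip_width: 59.9
grip_force: 0.0
clock: 35.9
tool_pos: [599.7, -178.2, 58.1]
tcp_rot: [-3.142, 0.0, 3.131]
ft_force: [0.1, -1.2, 1.5]
grip_width: 23.6
grip_force: 20.4
clock: 36.4
tool_pos: [549.8, -172.0, 138.5]
tcp_rot: [-3.141, 0.001, 3.131]
ft_force: [1.0, -0.3, -0.4]
grip_width: 23.4
grip_force: 20.0
clock: 36.9
tool_pos: [458.0, -164.9, 138.5]
tcp_rot: [-3.141, 0.001, 3.131]
ft_force: [-0.1, -0.2, -0.6]
grip_width: 23.6
grip_force: 20.0
clock: 37.4
tool_pos: [458.3, -164.7, 98.2]
tcp_rot: [3.141, -0.0, 3.131]
ft_force: [-0.7, -0.9, -0.3]
grip_width: 23.3
grip_force: 20.0
scene 158
 z pct [ 9. 26. 41.] top n 71 col [214. 221. 224.] all [159. 166. 171.]
side 172
 z pct [11. 37. 44.] top n 110 col [249. 251. 253.] all [191. 193. 202.]
scene 451
 z pct [ 8. 11. 14.] top n 0 col  all [199. 201. 204.]
side 55
 z pct [10. 14. 44.] top n 16 col [ 95.5  97.5 101.5] all [134. 135. 134.]
```

```bash
python3 -m creep '[[0,0.08,2,0],[0,0,1.5,0],[0,0,0.4,0],[0,0,0,0],[0,0,0,0]]'; python3 -m creep '[[0,0,0,0],[0,0,0,0],[0,0,0,0],[0,0,0,0],[0,0,-2,0]]' 6;  python3 -m creep '[[0,0,-4,0],[0,0,-4,0],[0,0,-4.5,0],[0,0,-4,0],[-3,0,0,0]]'; python3 -m creep '[[-4,0,0,0],[-4,-0.7,0,0],[-4,-0.7,0,0],[-1.5,0,0,0],[0,0,0,0]]' 6; python3 -m creep '[[0,0,0,0],[0,0,0,0]]'; python3 st.py 600 -178.5 40; python3 chk.py
```

```text
clock: 38.1
tool_pos: [458.3, -164.1, 59.9]
tcp_rot: [-3.141, 0.001, 3.131]
ft_force: [-0.3, 0.2, -0.7]
grip_width: 23.6
grip_force: 20.0
clock: 38.6
tool_pos: [456.7, -163.4, 77.5]
tcp_rot: [3.14, -0.004, 3.131]
ft_force: [-0.2, 0.3, 0.2]
grip_width: 58.5
grip_force: 0.0
clock: 39.1
tool_pos: [488.4, -165.0, 250.6]
tcp_rot: [-3.138, 0.009, 3.13]
ft_force: [0.6, 0.0, -1.0]
grip_width: 60.1
grip_force: 0.0
clock: 39.6
tool_pos: [623.6, -179.4, 242.6]
tcp_rot: [3.141, -0.002, 3.132]
ft_force: [-0.1, 0.2, 0.0]
grip_width: 60.1
grip_force: 0.0
clock: 39.8
tool_pos: [621.9, -179.6, 244.5]
tcp_rot: [-3.141, 0.0, 3.131]
ft_force: [1.2, 0.2, -0.0]
grip_width: 60.2
grip_force: 0.0
stone [ 606.4 -173.1] 73.0 24.0 long axis deg -59.3 z 39.01169893698176 colour [243. 243. 241.]
tcp [ 621.9 -179.7  244.7] yaw 179.38430858856734 j6 -1.8977936480403157 shift tool x,y cm [1.56181293 0.63746099] twist 58.68268276459273
tcp [ 622.  -179.6  244.7]
in tray 39.6 [549.7  95.6] [28.3 72.7] 89.6 [74. 80. 82.]
in tray 39.7 [550.1  40.4] [27.7 72.6] 89.6 [114. 156. 235.]
lid z 56 [ 594.6 -322.1   57.1]
lid z 56 [ 459.4 -165.    56.3]
```

```bash
python3 -m creep '[[1.55,0.65,2,0],[0,0,4,8.4],[0,0,4,8.4],[0,0,4,8.4],[0,0,0.3,8.4]]' 4.2 25; python3 -m creep '[[0,0,0,8.4],[0,0,0,8.4],[0,0,0,8.3],[0,0,0,0],[0,0,0,0]]'; python3 -m creep '[[0,0,0,0]]'; python3 st.py 600 -178.5 40
```

```text
clock: 40.4
tool_pos: [604.5, -172.2, 96.1]
tcp_rot: [-3.14, -0.007, 2.538]
ft_force: [-0.5, 0.0, -1.0]
grip_width: 42.2
grip_force: 0.0
clock: 40.9
tool_pos: [607.0, -173.0, 101.4]
tcp_rot: [3.141, 0.0, 2.111]
ft_force: [0.4, 0.5, -0.8]
grip_width: 41.9
grip_force: 0.0
clock: 41.0
tool_pos: [607.1, -173.0, 101.2]
tcp_rot: [3.141, 0.0, 2.11]
ft_force: [-0.2, 0.5, 0.1]
grip_width: 42.1
grip_force: 0.0
stone [ 606.2 -172. ] 71.9 23.5 long axis deg -58.4 z 38.977522223405344 colour [183. 194. 198.]
tcp [ 607.1 -173.   101.2] yaw 120.8549789521126 j6 -0.8740014835366331 shift tool x,y cm [ 0.12472555 -0.02958469] twist -0.7457691100211861
```

```bash
python3 -m creep '[[0.1,0,3,-0.5],[0,0,3,0],[0,0,2,0],[0,0,0,0],[0,0,0,0]]'; python3 -m creep '[[0,0,0,0],[0,0,0,0],[0,0,0,0],[0,0,0,0],[0,0,0,0]]' 0 25;  python3 -m creep '[[0,0,-2,0],[0,0,-4,0],[0,0,-4,-8.3],[0,0,-4,-8.3],[0,0,0,-8.3]]'; python3 -m creep '[[0,0,0,-8.3],[0,0,0,-8.3],[0,0,0,-8.3],[0,0,0,-8.3],[0,0,0,0]]'; python3 -m creep '[[1,2,0,0],[1.5,4,0,0],[1.5,4,0,0],[1.5,4,0,0],[0.3,2,0,0]]';  python3 -m creep '[[0,0,0,0],[0,0,3,0],[0,0,3,0],[0,0,0,0],[0,0,0,0]]'; python3 tm.py 19 535 44
```

```text
clock: 41.55
tool_pos: [607.0, -172.2, 21.7]
tcp_rot: [3.141, 0.0, 2.116]
ft_force: [0.0, -1.8, -0.6]
grip_width: 41.7
grip_force: 0.0
clock: 42.05
tool_pos: [607.2, -172.2, 22.1]
tcp_rot: [3.141, 0.001, 2.116]
ft_force: [-0.8, 0.6, 6.0]
grip_width: 23.8
grip_force: 25.0
clock: 42.55
tool_pos: [608.6, -172.7, 167.4]
tcp_rot: [3.139, 0.009, 2.556]
ft_force: [-0.0, 0.6, -1.1]
grip_width: 23.7
grip_force: 25.0
clock: 43.05
tool_pos: [606.6, -172.0, 161.1]
tcp_rot: [3.142, -0.0, 3.132]
ft_force: [-0.3, -0.0, -0.9]
grip_width: 23.9
grip_force: 25.0
clock: 43.55
tool_pos: [549.4, -8.8, 161.3]
tcp_rot: [3.141, 0.0, 3.126]
ft_force: [0.4, -0.3, -1.1]
grip_width: 24.0
grip_force: 25.0
clock: 44.05
tool_pos: [551.0, -12.0, 101.6]
tcp_rot: [-3.142, -0.0, 3.127]
ft_force: [-0.0, 0.7, 0.5]
grip_width: 23.7
grip_force: 25.0
[551.41759209 -11.94076355 102.41063082] [-3.14142601e+00  1.48991174e-03  3.12748492e+00] [ 0.37206368  0.21365833 -0.22931629]
mat left 449.77988076778627 slope deg 0.26380483439708347 45
mat right 619.1960779410672 slope deg 0.07190218702352255 18
mat far 145.74609981575028 slope deg -0.16406807472807844 36
tray left 468.040579386155 slope deg 0.2453825568278962 39
tray right 602.172940069903 slope deg 0.8529423456548112 22
tray far 125.94989861261392 slope deg -0.18032457448858044 28
```

```bash
python3 -m creep '[[0.1,0,3,-0.3],[0,0,3,0],[0,0,1.6,0],[0,0,0,0],[0,0,0,0]]'; python3 -m creep '[[0,0,0.3,0],[0,0,0,0],[0,0,0,0]]'
```

```text
clock: 44.6
tool_pos: [550.6, -11.6, 26.7]
tcp_rot: [-3.141, 0.002, 3.134]
ft_force: [-0.3, 0.5, -0.7]
grip_width: 23.6
grip_force: 25.0
clock: 44.9
tool_pos: [550.1, -11.4, 22.9]
tcp_rot: [-3.141, 0.001, 3.135]
ft_force: [0.0, 0.3, 3.3]
grip_width: 24.2
grip_force: 25.0
```

```bash
python3 -m creep '[[0,0,0,0],[0,0,0,0],[0,0,0,0],[0,0,-1,0],[0,0,-3,0]]' 4.2; python3 -m creep '[[0,0,-4,0],[0,0,-4,0],[0,0,-4.5,0],[1,2,-4.5,0],[1,2.5,0,0]]' 6 20; python3 -m creep '[[3,4,0,0],[3,3.6,0,0],[3,0,0,0],[2.5,0,0,0],[0,0,0,0]]'; python3 -m creep '[[0,0,0,0],[0,0,0,0]]'; python3 chk.py
```

```text
clock: 45.4
tool_pos: [548.3, -11.2, 60.8]
tcp_rot: [3.141, -0.004, 3.135]
ft_force: [0.0, -0.1, 0.9]
grip_width: 41.9
grip_force: 0.0
clock: 45.9
tool_pos: [531.5, 33.7, 238.6]
tcp_rot: [-3.142, 0.01, 3.133]
ft_force: [0.1, 0.3, 0.5]
grip_width: 60.1
grip_force: 0.0
clock: 46.4
tool_pos: [413.7, 110.8, 232.8]
tcp_rot: [3.141, 0.001, 3.136]
ft_force: [0.9, 0.3, 0.0]
grip_width: 60.0
grip_force: 0.0
clock: 46.6
tool_pos: [416.2, 110.4, 232.1]
tcp_rot: [3.142, 0.0, 3.134]
ft_force: [0.9, 0.9, -0.6]
grip_width: 60.0
grip_force: 0.0
tcp [416.2 110.3 231.9]
in tray 40.0 [546.5  44.9] [24.3 71.9] 87.6 [118. 161. 241.]
in tray 40.0 [546.5  99. ] [23.8 73.9] 88.8 [82. 96. 99.]
lid z 56 [ 457.4 -163.7   57.5]
lid z 9 [384.8 109.3  56.9]
lid z 9 [ 323.3 -248.5   57.8]
```

```bash
python3 -m creep '[[3.1,0,3,0],[0,0,4,0],[0,0,4,0],[0,0,4,0],[0,0,3,0]]'; python3 -m creep '[[0,0,2.5,0],[0,0,1.4,0],[0,0,0,0],[0,0,0,0],[0,0,0,0]]'; python3 -m creep '[[0,0,0,0],[0,0,0,0],[0,0,0,0],[0,0,0,0],[0,0,0,0]]' 0 20; python3 -m creep '[[0,0,-2,0],[0,0,-4,0],[0,0,-4,0],[0,0,-3,0],[0,0,0,0]]'
```

```text
clock: 47.15
tool_pos: [384.2, 110.4, 49.6]
tcp_rot: [-3.141, -0.002, 3.134]
ft_force: [0.8, 0.6, -0.1]
grip_width: 60.3
grip_force: 0.0
clock: 47.65
tool_pos: [385.2, 110.8, 13.6]
tcp_rot: [3.141, 0.001, 3.134]
ft_force: [0.4, -0.4, 0.4]
grip_width: 59.8
grip_force: 0.0
clock: 48.15
tool_pos: [384.6, 110.7, 12.9]
tcp_rot: [3.142, 0.0, 3.135]
ft_force: [-0.0, 0.0, 0.0]
grip_width: 23.4
grip_force: 19.7
clock: 48.65
tool_pos: [386.1, 111.0, 146.2]
tcp_rot: [3.14, 0.006, 3.135]
ft_force: [0.6, 0.5, -1.5]
grip_width: 23.4
grip_force: 20.0
```

```bash
python3 -m creep '[[-1.5,-2,0,0],[-2.7,-3.6,0,0],[-2.7,-3.6,0,0],[-2.7,-3.6,0,0],[-2.7,-3.6,0,0]]'; python3 -m creep '[[-2.7,-3.6,0,0],[-2.7,-3.6,0,0],[-2.7,-3.6,0,0],[-1.3,-1.6,0,0],[0,0,0,0]]'; python3 -m creep '[[0,0,0,0],[0,0,2,0],[0,0,2,0],[0,0,0,0],[0,0,0,0]]'
```

```text
clock: 49.15
tool_pos: [506.8, -55.8, 141.5]
tcp_rot: [3.141, -0.001, 3.135]
ft_force: [1.0, 1.3, 0.0]
grip_width: 23.8
grip_force: 20.0
clock: 49.65
tool_pos: [599.8, -180.8, 140.4]
tcp_rot: [3.141, -0.002, 3.132]
ft_force: [-0.2, 0.1, -1.9]
grip_width: 23.7
grip_force: 20.0
clock: 50.15
tool_pos: [599.3, -178.1, 103.2]
tcp_rot: [3.141, -0.0, 3.135]
ft_force: [0.8, -0.4, -0.6]
grip_width: 23.6
grip_force: 20.0
```

```bash
python3 -m creep '[[0,0,2,0],[0,0,1.6,0],[0,0,0.7,0],[0,0,0,0],[0,0,0,0]]'; python3 -m creep '[[0,0,0,0],[0,0,0,0],[0,0,0,0],[0,0,0,0],[0,0,-2,0]]' 6;  python3 -m creep '[[0,0,-4,0],[0,0,-4,0],[0,0,-4.5,0],[0,0,-3,0],[3,-1,0,0]]'; python3 chk.py; python3 -m creep '[[4,-1.3,0,0],[4.5,-1.3,0,0],[4.5,-1.3,0,0],[4.5,-1.3,0,0],[4.4,-1.2,0,0]]'; python3 -m creep '[[0,0,0,0],[0,0,0,0],[0,0,0,0]]'; python3 chk.py
```

```text
clock: 50.65
tool_pos: [599.7, -178.8, 60.2]
tcp_rot: [-3.141, 0.0, 3.135]
ft_force: [-0.3, -0.0, -0.7]
grip_width: 23.3
grip_force: 20.0
clock: 51.15
tool_pos: [598.3, -178.4, 77.6]
tcp_rot: [3.14, -0.004, 3.135]
ft_force: [0.3, -0.2, 0.7]
grip_width: 58.9
grip_force: 0.0
clock: 51.65
tool_pos: [571.8, -188.4, 239.3]
tcp_rot: [-3.139, 0.007, 3.136]
ft_force: [-0.8, -0.3, 0.3]
grip_width: 59.9
grip_force: 0.0
tcp [ 567.  -189.9  236.9]
in tray 39.7 [548.5  95.7] [28.4 73. ] 89.4 [76. 81. 83.]
in tray 39.7 [549.7  40.5] [27.7 73.1] 89.4 [119. 160. 236.]
in tray 39.8 [549.6 -14.9] [26.2 73.5] 88.6 [241. 243. 241.]
lid z 56 [ 598.9 -179.7   57.1]
lid z 56 [ 592.9 -322.2   58.2]
lid z 56 [ 458.1 -164.9   56.7]
clock: 52.2
tool_pos: [348.1, -251.1, 234.7]
tcp_rot: [-3.141, 0.0, 3.135]
ft_force: [0.1, -1.8, -0.1]
grip_width: 60.1
grip_force: 0.0
clock: 52.5
tool_pos: [350.8, -251.0, 234.8]
tcp_rot: [-3.142, 0.0, 3.135]
ft_force: [-0.3, 0.7, -0.1]
grip_width: 59.7
grip_force: 0.0
tcp [ 350.9 -250.8  234.7]
lid z 56 [ 598.3 -180.    56.5]
lid z 56 [ 593.8 -322.    56.9]
lid z 56 [ 458.9 -181.4   51.5]
lid z 56 [ 443.7 -149.9   52.6]
lid z 9 [ 322.8 -251.7   56.9]
```

```bash
python3 -m creep '[[2.9,-0.05,3,0],[0,0,4,0],[0,0,4,0],[0,0,4,0],[0,0,3,0]]'; python3 -m creep '[[0,0,2.5,0],[0,0,1.6,0],[0,0,0,0],[0,0,0,0],[0,0,0,0]]'; python3 -m creep '[[0,0,0,0],[0,0,0,0],[0,0,0,0],[0,0,0,0],[0,0,0,0]]' 0 20; python3 -m creep '[[0,0,-2,0],[0,0,-4,0],[0,0,-4,0],[0,0,-3,0],[-1,-0.5,0,0]]';  python3 -m creep '[[-3,-1.5,0,0],[-3,-1.5,0,0],[-3,-1.5,0,0],[-2.2,-0.9,0,0],[0,0,0,0]]'; python3 -m creep '[[0,0,0,0],[0,0,2,0],[0,0,2,0],[0,0,0,0],[0,0,0,0]]'
```

```text
clock: 53.05
tool_pos: [321.2, -250.5, 52.4]
tcp_rot: [3.14, -0.001, 3.136]
ft_force: [0.4, -1.9, 0.3]
grip_width: 59.8
grip_force: 0.0
clock: 53.55
tool_pos: [321.7, -251.6, 14.6]
tcp_rot: [-3.141, 0.001, 3.135]
ft_force: [0.3, -0.1, -0.1]
grip_width: 59.9
grip_force: 0.0
clock: 54.05
tool_pos: [321.0, -251.4, 13.8]
tcp_rot: [3.142, 0.0, 3.135]
ft_force: [0.8, 0.9, 2.3]
grip_width: 23.5
grip_force: 18.7
clock: 54.55
tool_pos: [332.0, -257.4, 147.4]
tcp_rot: [-3.137, 0.005, 3.134]
ft_force: [0.1, -0.4, -0.3]
grip_width: 23.5
grip_force: 20.0
clock: 55.05
tool_pos: [444.2, -311.7, 141.8]
tcp_rot: [3.14, -0.001, 3.135]
ft_force: [0.8, 0.3, -0.1]
grip_width: 23.7
grip_force: 20.0
clock: 55.55
tool_pos: [442.3, -311.1, 104.1]
tcp_rot: [3.141, -0.0, 3.134]
ft_force: [-0.1, 0.1, 0.3]
grip_width: 23.3
grip_force: 20.0
```

```bash
python3 -m creep '[[-0.08,0.05,2,0],[0,0,1.6,0],[0,0,0.7,0],[0,0,0,0],[0,0,0,0]]'; python3 -m creep '[[0,0,0,0],[0,0,0,0],[0,0,0,0],[0,0,0,0],[0,0,-2,0]]' 6;  python3 -m creep '[[0,0,-4,0],[0,0,-4,0],[0,0,-4.5,0],[0,0,-3,0],[-3,0,0,0]]'; python3 -m creep '[[-4,1.5,-1,0],[-4,1.5,0,0],[-4,1.5,0,0],[0,0,0,0],[0,0,0,0]]'; python3 chk.py; python3 tm.py 19 535 44; python3 - <<'E'
from h import *
cs=[cap(n)["color"] for n in ("scene","side")]
cv2.imwrite("pics/z.png",np.vstack([cv2.resize(cs[0][120:320,150:500],(525,300)),cv2.resize(cs[1][140:340,130:480],(525,300))]))
E
```

```text
clock: 56.05
tool_pos: [443.7, -311.0, 61.8]
tcp_rot: [-3.141, 0.001, 3.135]
ft_force: [0.6, -0.7, 0.1]
grip_width: 23.1
grip_force: 20.0
clock: 56.55
tool_pos: [442.4, -310.0, 79.0]
tcp_rot: [3.139, -0.003, 3.135]
ft_force: [0.3, 0.4, -1.4]
grip_width: 58.0
grip_force: 0.0
clock: 57.05
tool_pos: [473.4, -312.2, 241.4]
tcp_rot: [-3.137, 0.006, 3.133]
ft_force: [-0.8, 0.0, -0.5]
grip_width: 60.2
grip_force: 0.0
clock: 57.55
tool_pos: [594.0, -266.3, 245.0]
tcp_rot: [3.141, -0.001, 3.136]
ft_force: [0.1, -0.4, -0.1]
grip_width: 60.1
grip_force: 0.0
tcp [ 593.4 -266.9  245.5]
in tray 39.4 [549.2  94.5] [30.4 73.6] 89.0 [66. 81. 86.]
in tray 39.6 [549.9  39.5] [28.8 73.5] 89.2 [121. 164. 240.]
in tray 39.6 [549.7 -15.7] [28.3 73.8] 89.8 [244. 245. 244.]
lid z 56 [ 599.2 -179.9   56.7]
lid z 56 [ 585.9 -324.2   56.7]
lid z 56 [ 458.5 -165.3   56.8]
lid z 56 [ 445.9 -312.7   56.6]
[ 593.07105454 -267.20377745  245.89529554] [-3.14152031e+00 -1.87113324e-04  3.13404748e+00] [ 0.7667921  -0.44423725  0.02829073]
mat left 449.7848707394708 slope deg 0.5183439767750573 43
mat right 618.9095463205965 slope deg 0.1311782240980246 41
tray left 468.2734568530673 slope deg 0.30653704116630437 37
tray right 601.7470467688279 slope deg 0.5360749285380285 39
```

View pics/z.png

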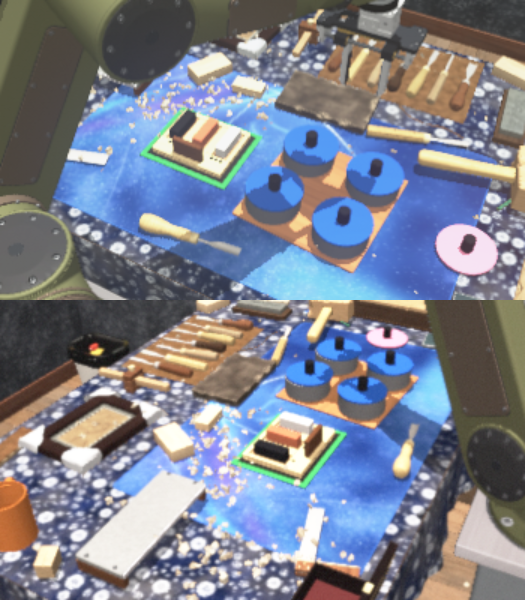

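```bash
python3 -m creep '[[-1.5,-2.5,0,0],[-1.5,-2.5,0,0],[0,0,0,0],[0,0,0,0],[0,0,0,0]]'; python3 - <<'E'
from h import *
print(bot.read_state()["tool_pos"])
for n in ("wrist","side","scene"):
    c=cap(n); P=cloud(c); z=P[...,2]; hsv=cv2.cvtColor(c["color"],cv2.COLOR_BGR2HSV); H,S=hsv[...,0],hsv[...,1]
    m=((H>98)&(H<118)&(S>120)&(z>45)&(z<68)).astype(np.uint8)
    for k in cv2.findContours(m,cv2.RETR_EXTERNAL,cv2.CHAIN_APPROX_NONE)[0]:
        if cv2.contourArea(k)<400: continue
        ci=cv2.minEnclosingCircle(onplane(c,k.reshape(-1,2),56)[:,:2].astype(np.float32))
        mm=np.zeros_like(m); cv2.drawContours(mm,[k],-1,1,-1); A=P[(mm&m)>0]; A=A[np.isfinite(A[:,2])]
        co=np.linalg.lstsq(np.c_[A[:,:2]-A[:,:2].mean(0),np.ones(len(A))],A[:,2],rcond=None)[0]
        print(n,np.round(np.hstack(ci),1),"z",co[2].round(1),"tilt deg",np.degrees(co[:2]).round(2))
E
```

```text
clock: 58.25
tool_pos: [622.9, -316.7, 246.3]
tcp_rot: [-3.141, 0.0, 3.134]
ft_force: [0.5, 0.0, 0.8]
grip_width: 60.4
grip_force: 0.0
[ 622.94362153 -316.6684984   246.29077354]
wrist [ 600.  -180.4   56.9] z 56.1 tilt deg [ 0.03 -0.09]
wrist [ 585.8 -324.5   56.6] z 56.2 tilt deg [-0.16 -0.06]
wrist [ 458.9 -165.7   56.8] z 56.1 tilt deg [-0.03 -0.05]
wrist [ 451.1 -312.5   55.7] z 56.2 tilt deg [-0.11 -0.07]
scene [ 441.6 -313.4   57.7] z 55.4 tilt deg [0.65 0.05]
scene [ 456.2 -165.9   58.1] z 55.9 tilt deg [0.26 0.01]
scene [ 583.1 -324.9   58.6] z 55.6 tilt deg [0.08 0.05]
scene [ 597.  -180.5   58.6] z 55.8 tilt deg [0.37 0.11]
```

```bash
python3 -c "
from bench import bot; print(bot.hand_in())"
```

```text
the job is handed in; nothing more can be done
None
```

The job is handed in: the tray is within about 1 mm of the mat's centre, all three stones (all present) lie flat in their pockets in the order coarse, medium, fine, and all four tubs have lids lying flat at seated height, one (a tub I never opened) having shifted about 9 mm without my touching it.

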